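# Load the torch light tester, close and clamp it, start the test

### The arm

A 6-joint arm with a two-finger parallel gripper is mounted at the origin on the work surface. World frame = base frame: x ahead of the robot, y to its left, z up, the work surface at z = 0. Lengths are in mm, angles in rad, forces in N, time in s.
With the tool pointing down it reaches from about 300 to 775 mm from the base axis. Payload 14.6 kg.
Tool frame: the origin (TCP) lies between the finger pads; the fingertips stand 11 mm ahead of it and the grasp point (between the pads) lies 8 mm behind it; z points along the fingers, y is the direction in which the jaws open and shut (so a half turn about z gives the same grasp; the last joint's range is limited). The gripper opens to 94 mm and grips with 3 to 60 N. Pads are 16 mm wide; open, the fingers measure 119 mm over their backs; the gripper's body (75 mm by 177 mm) begins 78 mm behind the grasp point.
Start: joints at [1.173, 0.3, 1.521, -0, 1.321, -0.067], TCP at [178.637, 520.171, 216.446] pointing down, gripper open.
Joint ranges: [-3.03, 3.03], [-0.79, 2.21], [0.23, 2.52], [-1.04, 4.18], [0, 3.07], [-2.55, 2.55]. Speed limits (rad/s): [2.22, 2.22, 2.57, 3.14, 3.14, 3.14].

### API

Orientations are given as [roll, pitch, yaw] about the fixed x, y, z axes, in that order (R = Rz(yaw) Ry(pitch) Rx(roll)).
In Python, from cell import * gives the robot as it stands.
- The arm moves only by the tool arm_command, never from a script. Its argument "deltas" is a list of rows, each an object with "xyz": the shift along the world's x, y, z in m, a list of three; "turn": the turn, a rotation vector about the world's x, y, z in rad, a list of three. A call has 1 to 12 rows; each row shifts and turns the commanded pose from where the row before left it; what a row does not reach is not made up. A row lasts 1/8 s, in which the tool goes at most 62.5 mm and 10.7 degrees, less where a joint would pass 70% of its speed; a pose out of reach is approached as far as the arm can. A call with a gripper value outside its range is refused whole. "gripper" is the closure, from 0 (fully open) to 1 (shut), set as the call begins (left out, the last holds). The fingers move at their own pace and stop on an object; "force" is the grip in N (left out, the last holds). Time passes only in rows, so rows that do not move let the fingers close. It gives the time, the measured TCP pose, the force and the opening at its end, in the units of the state.
- read_state(): the state, without advancing time (a new reading comes with each control period).
- camera(name): name is "side" or "top"; returns a dict with "color" (400x640x3 uint8, red, green, blue), "fx", "fy", "cx", "cy" (pixels), "rvec" (rotation vector, rad) and "tvec" (3), from world to camera coordinates, as OpenCV has them. Camera axes: x right, y down, z forward; pixel columns grow to the right and rows downward; lengths in mm; the calibration is good to about 2 mm. A picture is of the moment at which its call begins. There is no depth.
- sign_off(): hands the job in, once; it reports no verdict.
The state is a dict: "clock": time; "joints": joint angles; "qd": joint speeds; "effort": joint torques, N m; "eef_pos": TCP position; "eef_rot": TCP orientation; "wrist_force": force on the tool from outside, world axes, zero at the start; "moment": the same for the moment, N m; "finger_gap": finger opening in mm.
Only numpy, scipy, OpenCV 4.12 (cv2) and the standard library are available. Lean on these libraries where they do the work, as an engineer would, in place of code of your own. Each camera call takes 0.05 s, during which the arm holds its last target.

### The job

Lay every torch in the grey light-test box, one to a cradle, down on the bed with its lens end towards the lid's hinge; then swing the lid fully shut, bring both clamp levers fully down over it, and press the start button on the white control box all the way in and let it come out again. Do the steps in that order, never press start while the lid is open, and do not knock over the bottle, the pot or the jar.

Things in the scene. Friction and masses are not known exactly. Their poses are not given: they have to be found in the camera images.
- tester: grey light-test box, fixed, open on top, 162 (x) by 280 (y) by 60 mm high, walls and floor 6 mm; origin under its centre, +x towards the hinge of its lid (the back), -x is the front with the clamps. Inside, four cradles run along x side by side, centred at y = -90, -30, 30 and 90 mm. A torch lying in a cradle has its axis at z = 35 mm
- tester_in (a point): centre of the box's inner floor, 6 mm up. Each cradle is a pair of gaps, 43 mm wide in y, at x = -60 to -30 and 30 to 60 mm, between round-topped black blocks whose tops are 32 mm above this floor; the bed of the gaps is 12 mm above it. Between the pairs (x = -30 to 30 mm) there are no blocks
- lid (a joint): aluminium lid of the test box, 162 by 280 by 8 mm, hinged along the box's back rim, with a stiff hinge: it stays where it is left. 0 = shut, grows as it opens, 1.57 = upright (rad); it starts open, a little past upright
- lid_hinge (a point): middle of the lid's hinge line, at the back rim of the test box (81 mm behind its centre, 60 mm up); turns with the lid: its -x points along the lid to the free edge 162 mm away, its +z is the lid's outer face, 8 mm out
- lid_handle (a point): outer end of the black knob on the lid's outer face, in the middle, 30 mm from the free edge; it stands 35 mm off the face
- clamp_a (a joint): clamp lever at the front of the test box at y = -90 mm in the box's frame, a steel arm 85 mm long with a black grip 24 mm wide and 14 mm thick on its outer 45 mm; 0 = open, leaning 0.35 rad from upright away from the lid; 0.35 = upright; 1.92 = fully down, lying level on the lid (rad); stiff, stays where it is left
- clamp_a_hinge (a point): the pivot of clamp_a, 93 mm in front of the box's centre and 80 mm above the table; the lever swings in the box's x-z plane
- clamp_a_tip (a point): outer end of clamp_a's grip, 85 mm from its pivot
- clamp_b (a joint): clamp lever at the front of the test box at y = 90 mm in the box's frame, a steel arm 85 mm long with a black grip 24 mm wide and 14 mm thick on its outer 45 mm; 0 = open, leaning 0.35 rad from upright away from the lid; 0.35 = upright; 1.92 = fully down, lying level on the lid (rad); stiff, stays where it is left
- clamp_b_hinge (a point): the pivot of clamp_b, 93 mm in front of the box's centre and 80 mm above the table; the lever swings in the box's x-z plane
- clamp_b_tip (a point): outer end of clamp_b's grip, 85 mm from its pivot
- start (a joint): round grey spring push button, 34 mm across, on top of the white control box (64 by 64 by 50 mm, standing apart beyond the work area); 0 = out, 0.008 = fully in (m); about 5 N
- start_top (a point): middle of the start button's top face; it is pressed straight down
- torch0: dark metal torch, 130 mm long, lying on the white foam sheet (4 mm thick); round barrel 28 mm across with a hexagonal collar at either end, 34 mm across flats, 39 over corners; origin on its axis at mid length, x along the axis to the lens end. Barrel bare from x = -43 to 28 mm; the lens-end collar is the long one (36 mm, bright bezel), the tail collar is 18 mm. 160 g. May be absent
- torch0_lens (a point): middle of the glass at the lens end of torch0
- torch1: dark metal torch, 130 mm long, lying on the white foam sheet (4 mm thick); round barrel 28 mm across with a hexagonal collar at either end, 34 mm across flats, 39 over corners; origin on its axis at mid length, x along the axis to the lens end. Barrel bare from x = -43 to 28 mm; the lens-end collar is the long one (36 mm, bright bezel), the tail collar is 18 mm. 160 g. May be absent
- torch1_lens (a point): middle of the glass at the lens end of torch1
- torch2: dark metal torch, 130 mm long, lying on the white foam sheet (4 mm thick); round barrel 28 mm across with a hexagonal collar at either end, 34 mm across flats, 39 over corners; origin on its axis at mid length, x along the axis to the lens end. Barrel bare from x = -43 to 28 mm; the lens-end collar is the long one (36 mm, bright bezel), the tail collar is 18 mm. 160 g. May be absent
- torch2_lens (a point): middle of the glass at the lens end of torch2
- torch3: dark metal torch, 130 mm long, lying on the white foam sheet (4 mm thick); round barrel 28 mm across with a hexagonal collar at either end, 34 mm across flats, 39 over corners; origin on its axis at mid length, x along the axis to the lens end. Barrel bare from x = -43 to 28 mm; the lens-end collar is the long one (36 mm, bright bezel), the tail collar is 18 mm. 160 g. May be absent
- torch3_lens (a point): middle of the glass at the lens end of torch3
- bottle: white plastic bottle, bystander, 70 mm across, 130 mm high, origin under its centre
- pot: cream plastic pot, bystander, 100 mm across, 100 mm high, origin under its centre
- jar: small amber glass jar, bystander, 48 mm across, 60 mm high, origin under its centre
Things that resemble listed ones, but are neither listed nor needed, are in the scene too. What is shaped like the torch3 but pink or turquoise is not meant.

How it is judged (in metres and radians):
On the way, in this order (a step that is already met when the one before it is completed fails the run):
1. every torch lies in a cradle of the test box, lens end to the hinge, at rest, the lid still open (x of torch0 in the frame of tester between -0.02 and 0.02 m and y of torch0 in the frame of tester between -0.12 and 0.12 m and z of each of torch0, torch1, torch2, torch3 in the frame of tester below 0.041 m and x of each of torch0_lens, torch1_lens, torch2_lens, torch3_lens in the frame of tester above 0.045 m and x of torch1 in the frame of tester between -0.02 and 0.02 m and y of torch1 in the frame of tester between -0.12 and 0.12 m and x of torch2 in the frame of tester between -0.02 and 0.02 m and y of torch2 in the frame of tester between -0.12 and 0.12 m and x of torch3 in the frame of tester between -0.02 and 0.02 m and y of torch3 in the frame of tester between -0.12 and 0.12 m and linear speed of each of torch0, torch1, torch2, torch3 below 0.02 m/s and value of joint lid above 0.5 rad), for 0.2 s.
2. the lid is shut (value of joint lid below 0.05 rad), for 0.2 s.
3. both clamps are down (value of joint lid below 0.05 rad and value of joint each of clamp_a, clamp_b above 1.8 rad), for 0.2 s.
4. the start button is pressed fully in (all of step 3 and value of joint start above 0.0065 m), for 0.05 s.
5. the start button is out again (value of joint start below 0.0015 m), for 0.1 s.
At the end, for the whole second after the job is handed in: Every torch lies in a cradle (axis below 41 mm, within 20 mm of the box's middle, lens end to the hinge); lid within 0.05 rad of shut; both clamps past 1.8 rad; the button, pushed in at least 6.5 mm with all closed, is out again (under 1.5 mm) (all of step 3 and x of torch0 in the frame of tester between -0.02 and 0.02 m and y of torch0 in the frame of tester between -0.12 and 0.12 m and z of each of torch0, torch1, torch2, torch3 in the frame of tester below 0.041 m and x of each of torch0_lens, torch1_lens, torch2_lens, torch3_lens in the frame of tester above 0.045 m and x of torch1 in the frame of tester between -0.02 and 0.02 m and y of torch1 in the frame of tester between -0.12 and 0.12 m and x of torch2 in the frame of tester between -0.02 and 0.02 m and y of torch2 in the frame of tester between -0.12 and 0.12 m and x of torch3 in the frame of tester between -0.02 and 0.02 m and y of torch3 in the frame of tester between -0.12 and 0.12 m and value of joint start below 0.0015 m); the robot touches nothing.
It fails at once if start is pressed while the lid is open (value of joint start above 0.004 m and value of joint lid above 0.15 rad).
It fails at once if the bottle, the pot or the jar is knocked over (angle between any of bottle, pot, jar's own z axis and vertical above 0.7 rad).
Of torch0, torch1, torch2, torch3 only 3 to 4 are there at a start; the rules pass over those that are not, and their reading is None.
At some moment in a run one of torch0, torch1, torch2, torch3 may be knocked a few centimetres aside while the robot is not near it.
Once in a run the grip may slacken for a moment while it holds something.
It also fails if it takes over 210 s, if anything falls off the work surface, if the arm or the gripper's body presses on something with over 40 N, if the wrist force passes 120 N, or if a joint passes its speed limit or range.

## Working session

There is one attempt and no reset: what is moved stays moved. The work goes in short steps, Python scripts to look and compute and a tool call to move; the robot and the scene stay as the last step left them, time stands still between calls to the robot, and variables do not carry over. Pictures are saved under pics/ and viewed, and the job is handed in when it is done.

Besides the shell and the picture viewer there is one more tool, called after ">>>" as name(argument=value, ...), one argument or row to a line, values as JSON. arm_command: Moves the arm, as the interface text tells. Its arguments: {"type":"object","properties":{"deltas":{"type":"array","items":{"type":"object","properties":{"xyz":{"type":"array","items":{"type":"number"}},"turn":{"type":"array","items":{"type":"number"}}}}},"gripper":{"type":"number"},"force":{"type":"number"}},"required":["deltas"]}

```bash
ls; mkdir -p pics
cat > h.py <<'E'
from cell import *
import numpy as np, cv2
def snap(n,f):
    c=camera(n); cv2.imwrite('pics/'+f,cv2.cvtColor(c['color'],cv2.COLOR_RGB2BGR)); return c
def ray(c,u,v):
    R,_=cv2.Rodrigues(np.array(c['rvec'],float)); t=np.array(c['tvec'],float).reshape(3)
    d=R.T@np.array([(u-c['cx'])/c['fx'],(v-c['cy'])/c['fy'],1.]); o=-R.T@t
    return o,d
def onz(c,u,v,z):
    o,d=ray(c,u,v); return o+d*(z-o[2])/d[2]
def proj(c,p):
    return cv2.projectPoints(np.array(p,float).reshape(-1,1,3),np.array(c['rvec'],float),np.array(c['tvec'],float),np.array([[c['fx'],0,c['cx']],[0,c['fy'],c['cy']],[0,0,1.]]),None)[0].reshape(-1,2)
E
python3 - <<'E'
from h import *
for n in('top','side'):
    c=snap(n,n+'0.png'); o,d=ray(c,320,200); print(n,c['fx'],o,d)
print(read_state())
E
```

```text
pics
top 458.8004871850342 [ 186.52136249    7.87432268 1455.73905687] [ 0.18875822 -0.02289741 -0.98182509]
side 371.6615734073659 [ 277.2602606  -890.42315138  706.38271459] [ 0.1618415   0.81885684 -0.55079761]
{'clock': 0.1, 'joints': array([ 1.17341113e+00,  3.00378603e-01,  1.52150307e+00,  4.04351031e-07,
        1.32073724e+00, -6.66186617e-02]), 'qd': array([ 0.00120312, -0.00149453, -0.00252551,  0.00024767,  0.00012562,
       -0.00110385]), 'effort': array([ 2.84395028e-03, -5.32641327e+01, -3.53284585e+01,  7.10261171e-02,
        2.35156284e-02, -6.42423970e-05]), 'eef_pos': array([178.54654638, 519.97189006, 215.97007075]), 'eef_rot': array([-3.14056869e+00, -6.87084357e-05,  2.81082598e+00]), 'wrist_force': array([-1.18531559, -0.02910971,  0.56343341]), 'moment': array([0.01549214, 0.00950944, 0.06006087]), 'finger_gap': 94.05270236722858}
```

View pics/top0.png

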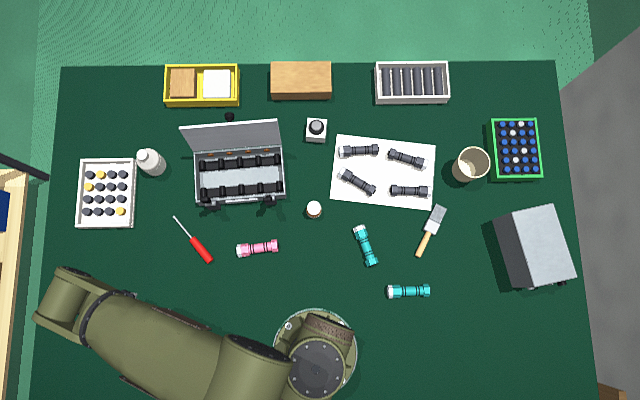

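View pics/side0.png

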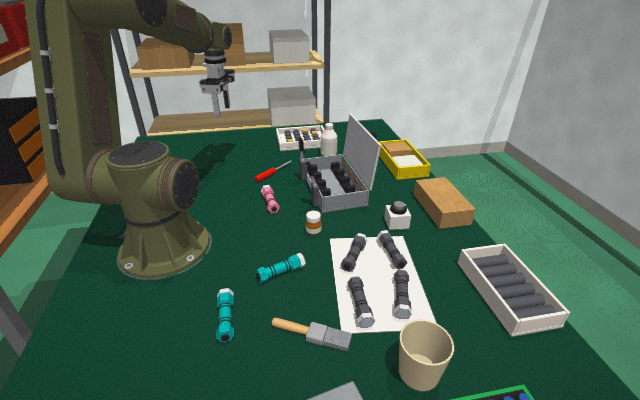

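Run:
```python
import cv2
a=cv2.imread('pics/top0.png')
cv2.imwrite('pics/c1.png',cv2.resize(a[125:215,325:445],None,fx=6,fy=6,interpolation=cv2.INTER_CUBIC))
cv2.imwrite('pics/c2.png',cv2.resize(a[105:225,170:335],None,fx=4.8,fy=4.8,interpolation=cv2.INTER_CUBIC))
b=cv2.imread('pics/side0.png')
cv2.imwrite('pics/c3.png',cv2.resize(b[105:245,270:430],None,fx=4.2,fy=4.2,interpolation=cv2.INTER_CUBIC))
cv2.imwrite('pics/c4.png',cv2.resize(b[220:340,320:440],None,fx=5,fy=5,interpolation=cv2.INTER_CUBIC))
```

```text
(no output)
```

View pics/c1.png

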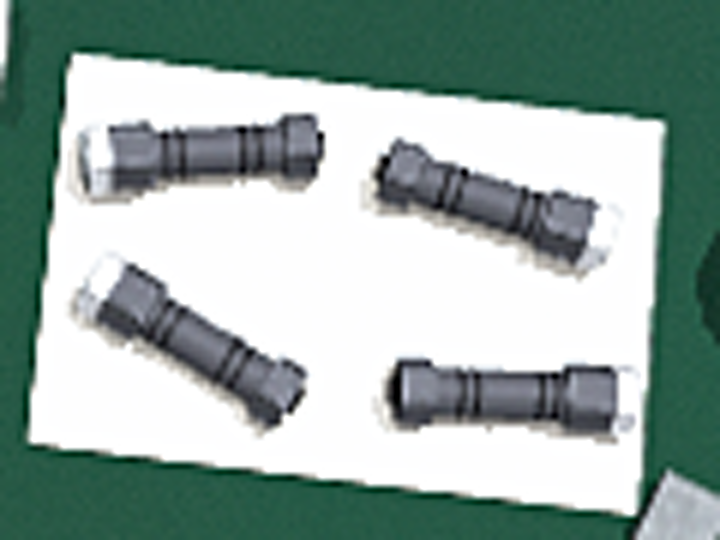

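View pics/c2.png

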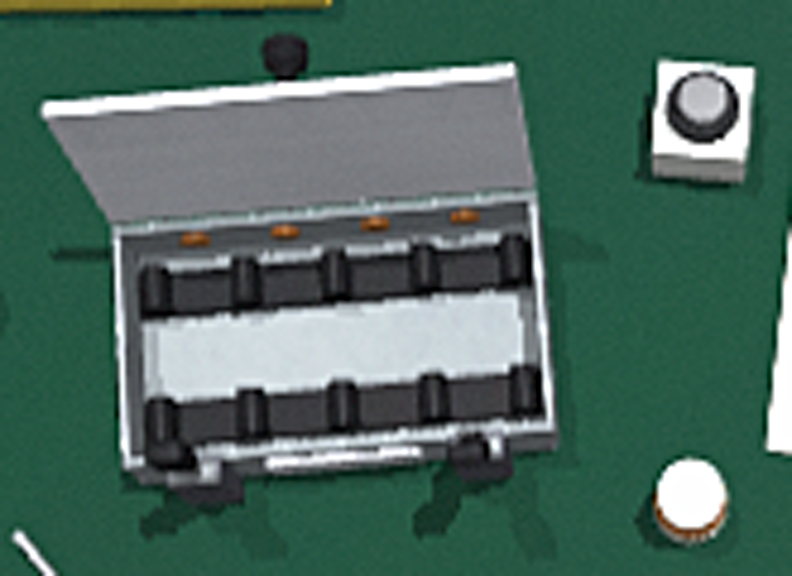

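View pics/c3.png

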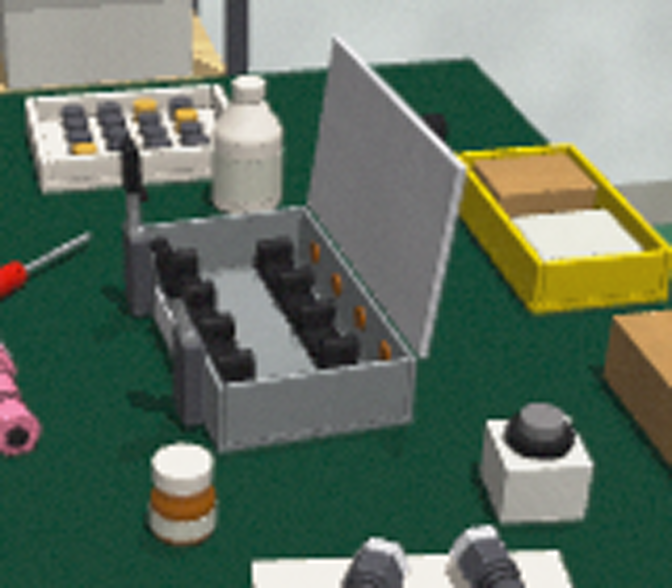

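View pics/c4.png

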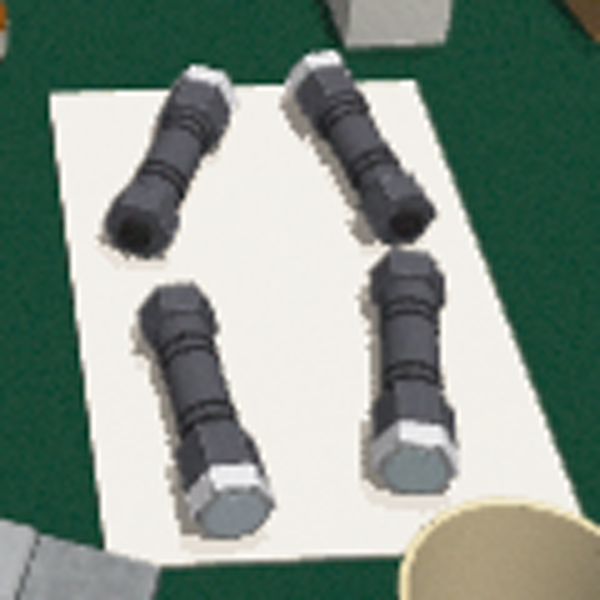

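The pictures show four dark torches on the foam. Two have the lens to the left (+y), at the upper and lower left of the sheet, and two have the lens to the right. The tester is at top px (195–287, 120–210), with the button box at (316,128) and the jar at (314,210). Next I measure positions.

```bash
cat > torch.py <<'E'
from h import *
def find(c,mark=None,zc=21.,poly=None):
    im=c['color'].astype(int)
    # foam quad
    R,G,B=im[...,0],im[...,1],im[...,2]
    white=((im.min(2)>185)).astype(np.uint8)
    reg=np.zeros_like(white)
    if poly is None: reg[128:215,325:445]=1
    w=white*reg
    n,l,s,ce=cv2.connectedComponentsWithStats(w)
    k=1+np.argmax(s[1:,4]); pts=np.argwhere(l==k)[:,::-1].astype(np.int32)
    hull=cv2.convexHull(pts); m=np.zeros_like(w); cv2.fillConvexPoly(m,hull,1)
    dark=((im.max(2)<135)&(abs(R-G)<30)&(G-R<20)).astype(np.uint8)*m
    dark=cv2.morphologyEx(dark,cv2.MORPH_CLOSE,np.ones((3,3),np.uint8))
    n,l,s,ce=cv2.connectedComponentsWithStats(dark)
    out=[]
    for i in range(1,n):
        if s[i,4]<150: continue
        p=np.argwhere(l==i)[:,::-1]
        W=np.array([onz(c,u,v,zc)[:2] for u,v in p])
        mu=W.mean(0); ev,V=np.linalg.eigh(np.cov((W-mu).T)); a=V[:,1]
        # hi/lo extents in mm
        t=(W-mu)@a; lo,hi=np.percentile(t,0.5),np.percentile(t,99.5)
        # bezel brightness: collar dims; lens end found by width profile -> report both ends' world and pixel
        out.append(dict(n=len(p),mu=mu,a=a,lo=lo,hi=hi,px=p.mean(0)))
    return out
E
python3 - <<'E'
from torch import *
c=camera('top')
for o in find(c): print(o['n'],o['px'].round(1),o['mu'].round(1),'ang',np.degrees(np.arctan2(o['a'][1],o['a'][0])).round(1),'ends',(o['mu']+o['lo']*o['a']).round(1),(o['mu']+o['hi']*o['a']).round(1),(o['hi']-o['lo']).round(1))
def P(U,V,ox,oy,s): return (U+.5)/s-.5+ox,(V+.5)/s-.5+oy
print('tester rim z60')
for q in [(113,226),(537,193),(556,435),(125,468)]:
    u,v=P(*q,170,105,4.8); print(np.round([u,v],1),onz(c,u,v,60).round(1))
print('button');u,v=P(703,100,170,105,4.8);print([onz(c,u,v,z).round(1) for z in(50,70,80)])
print('box top corners');
for q in [(660,62),(754,70),(747,158),(653,150)]: print(onz(c,*P(*q,170,105,4.8),50).round(1))
s=camera('side')
for nm,q,z in [('Rback',(412,357),60),('Lback',(308,209),60),('Rfront',(222,385),60),('btn',(545,418),72)]:
    print(nm,onz(s,*P(*q,270,105,4.2),z).round(1))
E
```

```text
275 [361.1 150.3] [ 624.7 -163.3] ang 93.9 ends [ 628.4 -218.7] [ 620.8 -106. ] 113.0
291 [405.2 158.4] [ 595.  -305.5] ang 70.8 ends [ 576.1 -360. ] [ 614.6 -249.1] 117.4
291 [358.4 182.7] [ 516.6 -150. ] ang 56.9 ends [ 485.4 -198.1] [ 547.8 -102.1] 114.5
295 [408.2 190.8] [ 487. -309.] ang 87.4 ends [ 484.3 -369.3] [ 489.8 -247.3] 122.1
tester rim z60
[193.1 151.7] [617.5 372.2  60. ]
[281.5 144.8] [635.3  93.5  60. ]
[285.4 195.2] [471.9  82.2  60. ]
[195.6 202.1] [455.3 359.4  60. ]
button
[array([701.8, -17.7,  50. ]), array([694.5, -17.3,  70. ]), array([690.8, -17.1,  80. ])]
box top corners
[729.3  10.8  50. ]
[722.5 -52.5  50. ]
[660.5 -46.2  50. ]
[667.2  16.5  50. ]
Rback [633.7 101.8  60. ]
Lback [616.6 369.4  60. ]
Rfront [479.1  90.3  60. ]
btn [696.8 -15.5  72. ]
```

Run:
```python
from h import *
def P(U,V,ox,oy,s): return (U+.5)/s-.5+ox,(V+.5)/s-.5+oy
s=snap('side','s1.png'); t=snap('top','t1.png')
for nm,q in [('D',(232,512)),('B',(412,468))]: print(nm,'lens',onz(s,*P(*q,320,220,5),21).round(1))
for nm,q in [('A',(320,78)),('C',(208,92))]: print(nm,'lens',onz(s,*P(*q,320,220,5),26).round(1))
C=np.array([545,226.8]);f=.067
ex=np.array([np.cos(f),np.sin(f)]);ey=np.array([-ex[1],ex[0]])
def W(x,y,z): return np.r_[C+x*ex+y*ey,z]
for c,f_,o,sc,sz in [(t,'o1.png',(170,105),5,(165,120)),(s,'o2.png',(270,105),4,(160,140))]:
    im=cv2.cvtColor(c['color'],cv2.COLOR_RGB2BGR)[o[1]:o[1]+sz[1],o[0]:o[0]+sz[0]]
    im=cv2.resize(im,None,fx=sc,fy=sc,interpolation=cv2.INTER_CUBIC)
    def px(p): 
        q=(proj(c,p)[0]-o+.5)*sc; return tuple(int(a) for a in q)
    r=[W(a,b,60) for a,b in [(81,140),(81,-140),(-81,-140),(-81,140)]]
    for i in range(4): cv2.line(im,px(r[i]),px(r[(i+1)%4]),(0,255,0),1)
    for y in(-120,-60,0,60,120):
        for x in (-60,-30,30,60): cv2.circle(im,px(W(x,y,38)),3,(0,0,255),-1)
    for y in(-90,90):
        cv2.line(im,px(W(-93,y,80)),px(W(-122,y,160)),(255,0,255),2)
    cv2.imwrite('pics/'+f_,im)
```

```text
D lens [ 484.4 -375.9   21. ]
B lens [ 572.4 -368.1   21. ]
A lens [622.9 -95.9  26. ]
C lens [555.4 -96.   26. ]
```

View pics/o1.png

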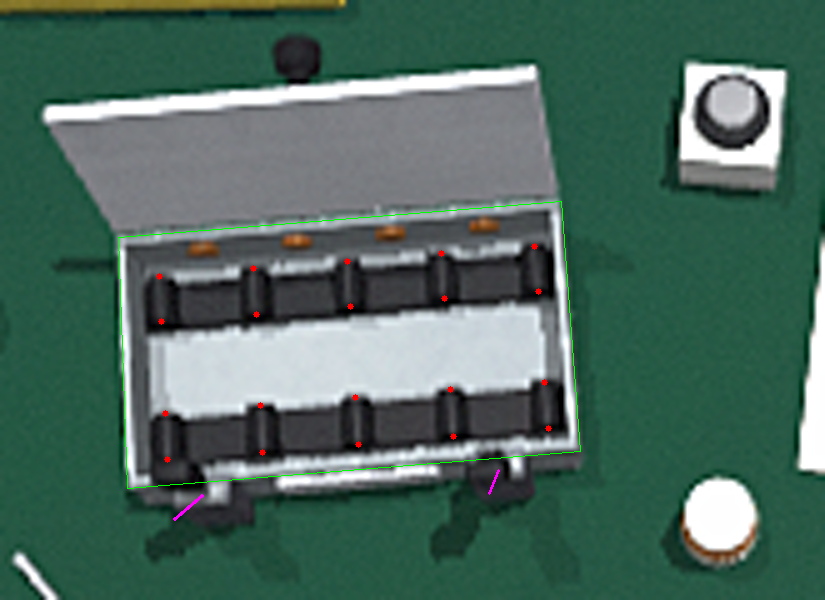

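View pics/o2.png

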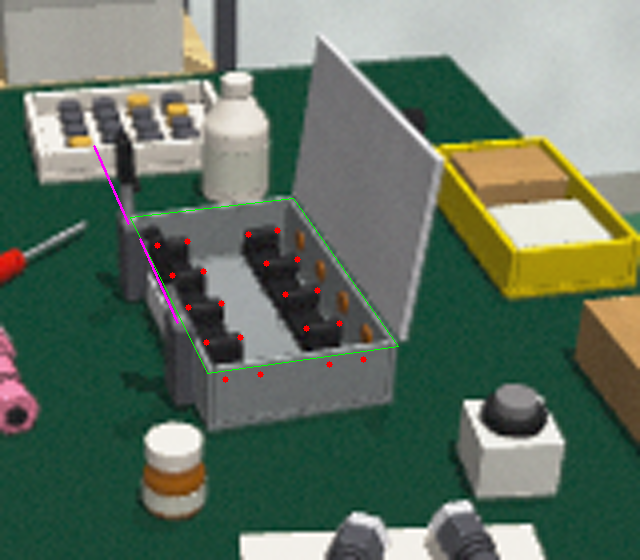

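Run:
```python
import cv2
b=cv2.imread('pics/s1.png');a=cv2.imread('pics/t1.png')
cv2.imwrite('pics/c5.png',cv2.resize(b[130:210,290:350],None,fx=7,fy=7,interpolation=cv2.INTER_CUBIC))
cv2.imwrite('pics/c6.png',cv2.resize(a[180:225,185:295],None,fx=7,fy=7,interpolation=cv2.INTER_CUBIC))
```

```text
(no output)
```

View pics/c5.png

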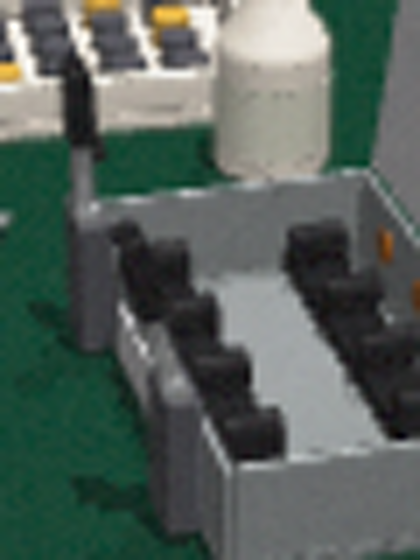

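View pics/c6.png

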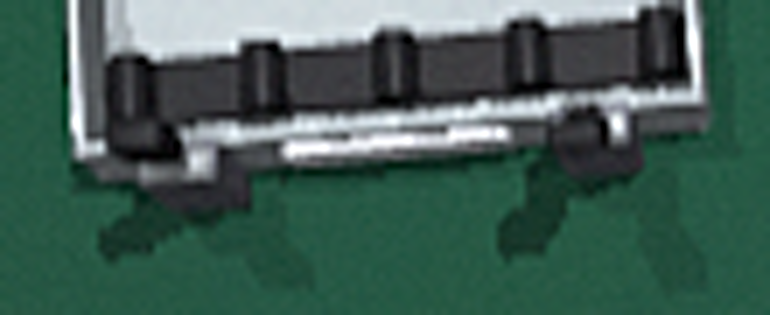

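>>> arm_command(
  deltas=[
    {"xyz": [0.02,-0.03,0],"turn": [0,0,-0.05]},
    {"xyz": [0.035,-0.05,0],"turn": [0,0,-0.1]},
    {"xyz": [0.035,-0.05,0],"turn": [0,0,-0.1]},
    {"xyz": [0.035,-0.052,0],"turn": [0,0,-0.1]},
    {"xyz": [0.035,-0.052,0],"turn": [0,0,-0.1]},
    {"xyz": [0.035,-0.052,0],"turn": [0,0,-0.1]},
    {"xyz": [0.035,-0.052,0],"turn": [0,0,-0.1]},
    {"xyz": [0.035,-0.052,0],"turn": [0,0,-0.1]},
    {"xyz": [0.035,-0.052,0],"turn": [0,0,-0.1]},
    {"xyz": [0.035,-0.052,0],"turn": [0,0,-0.1]},
    {"xyz": [0.035,-0.052,0],"turn": [0,0,-0.1]},
    {"xyz": [0.035,-0.052,0],"turn": [0,0,-0.1]},
  ],
  gripper=0.4,
)

```text
clock: 1.8
eef_pos: [583.6, -78.4, 216.5]
eef_rot: [3.141, -0.0, 1.657]
wrist_force: [1.1, 0.8, 0.0]
finger_gap: 56.4
```

>>> arm_command(
  deltas=[
    {"xyz": [0.02,-0.04,0],"turn": [0,0,-0.02]},
    {"xyz": [0.0205,-0.0385,-0.03],"turn": [0,0,0]},
    {"xyz": [0,0,-0.05]},
    {"xyz": [0,0,-0.05]},
    {"xyz": [0,0,-0.04]},
    {"xyz": [0,0,-0.02]},
    {"xyz": [0,0,-0.009]},
    {"xyz": [0,0,0]},
  ],
)

```text
validation failed for argument at $.de...
```

Run:
```python
from h import *
t=snap('top','t2.png'); s=snap('side','s2.png')
a=cv2.imread('pics/t2.png')[115:225,310:450]; b=cv2.imread('pics/s2.png')[170:350,310:450]
a=cv2.resize(a,None,fx=2.8,fy=2.8,interpolation=3);b=cv2.resize(b,(400,514),interpolation=3)
o=np.zeros((514,792,3),np.uint8); o[:a.shape[0],:392]=a; o[:,392:]=b; cv2.imwrite('pics/v2.png',o)
```

```text
(no output)
```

View pics/v2.png

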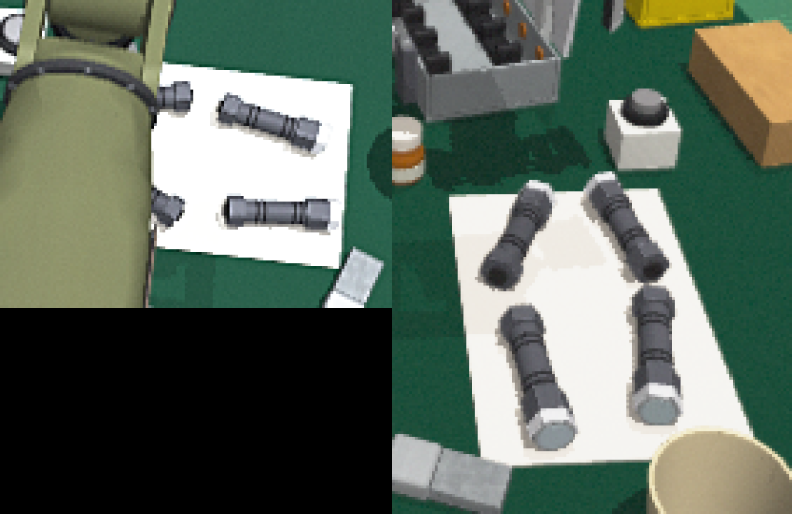

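The move was refused because its rows must all carry "turn". The torches haven't moved. I'll resend it.

>>> arm_command(
  deltas=[
    {"xyz": [0.02,-0.04,0],"turn": [0,0,-0.02]},
    {"xyz": [0.0205,-0.0385,-0.03],"turn": [0,0,0]},
    {"xyz": [0,0,-0.05],"turn": [0,0,0]},
    {"xyz": [0,0,-0.05],"turn": [0,0,0]},
    {"xyz": [0,0,-0.04],"turn": [0,0,0]},
    {"xyz": [0,0,-0.02],"turn": [0,0,0]},
    {"xyz": [0,0,-0.009],"turn": [0,0,0]},
    {"xyz": [0,0,0],"turn": [0,0,0]},
  ],
)

```text
clock: 2.9
eef_pos: [623.6, -154.9, 18.2]
eef_rot: [3.141, 0.0, 1.641]
wrist_force: [0.8, 0.5, 0.3]
finger_gap: 56.6
```

```bash
cat > look.py <<'E'
from h import *
import sys
def look(n,tr=(310,115,450,225),sr=(310,170,450,350)):
    t=snap('top',f't{n}.png'); s=snap('side',f's{n}.png')
    a=cv2.imread(f'pics/t{n}.png')[tr[1]:tr[3],tr[0]:tr[2]]; b=cv2.imread(f'pics/s{n}.png')[sr[1]:sr[3],sr[0]:sr[2]]
    f=395/max(a.shape[1],a.shape[0]*.66); a=cv2.resize(a,None,fx=f,fy=f,interpolation=3)
    f=395/max(b.shape[1],b.shape[0]*.66); b=cv2.resize(b,None,fx=f,fy=f,interpolation=3)
    o=np.zeros((600,796,3),np.uint8); o[:a.shape[0],:a.shape[1]]=a[:600]; o[:b.shape[0],400:400+b.shape[1]]=b[:600]
    cv2.imwrite(f'pics/v{n}.png',o)
E
python3 -c "
from look import *
look(3)"
```

```text
(no output)
```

View pics/v3.png

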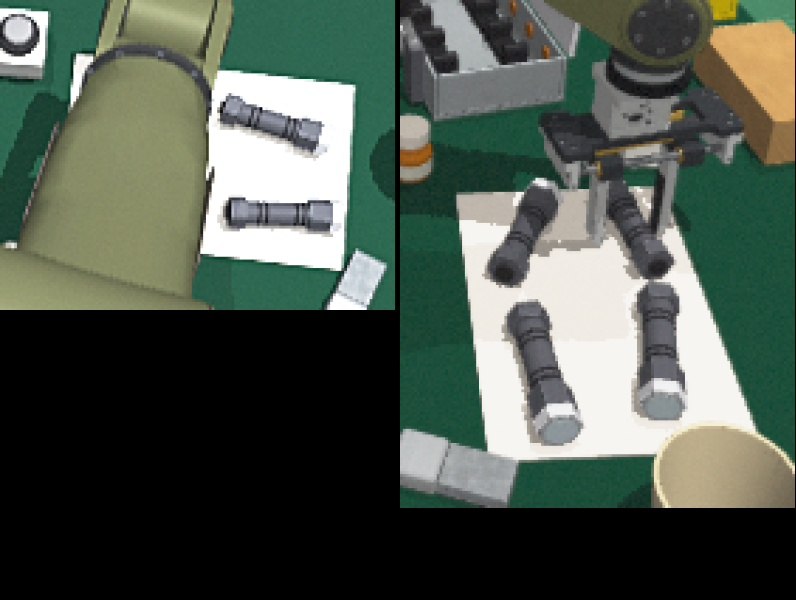

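>>> arm_command(
  deltas=[
    {"xyz": [0,0,0],"turn": [0,0,0]},
    {"xyz": [0,0,0],"turn": [0,0,0]},
    {"xyz": [0,0,0],"turn": [0,0,0]},
    {"xyz": [0,0,0],"turn": [0,0,0]},
    {"xyz": [0,0,0.015],"turn": [0,0,0]},
    {"xyz": [0,0,0.03],"turn": [0,0,0]},
    {"xyz": [0,0,0.04],"turn": [0,0,0]},
    {"xyz": [0,0,0.04],"turn": [0,0,0]},
  ],
  gripper=1.0,
  force=40,
)

```text
clock: 4.0
eef_pos: [622.9, -154.9, 144.4]
eef_rot: [-3.141, -0.0, 1.641]
wrist_force: [0.5, -0.5, -1.4]
finger_gap: 27.2
```

```bash
python3 -c "
from look import *
print(read_state()['finger_gap'],read_state()['wrist_force']);look(4)"
```

```text
27.215042894994653 [ 0.50926456 -0.48790342 -1.37403936]
```

View pics/v4.png

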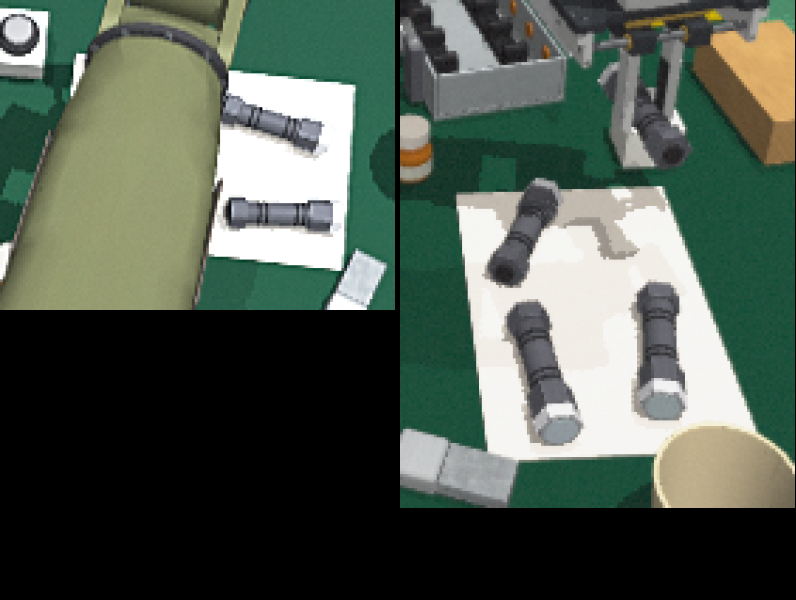

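>>> arm_command(
  deltas=[
    {"xyz": [-0.015,0.02,0],"turn": [0,0,-0.1]},
    {"xyz": [-0.023,0.03,0],"turn": [0,0,-0.134]},
    {"xyz": [-0.023,0.035,0],"turn": [0,0,-0.134]},
    {"xyz": [-0.023,0.04,0],"turn": [0,0,-0.134]},
    {"xyz": [0,0.045,0],"turn": [0,0,-0.134]},
    {"xyz": [0,0.045,0],"turn": [0,0,-0.134]},
    {"xyz": [0,0.045,0],"turn": [0,0,-0.134]},
    {"xyz": [0,0.045,0],"turn": [0,0,-0.134]},
    {"xyz": [0,0.045,0],"turn": [0,0,-0.134]},
    {"xyz": [0,0.045,0],"turn": [0,0,-0.134]},
    {"xyz": [0,0.04,0],"turn": [0,0,-0.134]},
    {"xyz": [0,0.036,0],"turn": [0,0,-0.134]},
  ],
)

```text
clock: 5.6
eef_pos: [538.6, 317.3, 141.8]
eef_rot: [3.141, 0.001, 0.063]
wrist_force: [0.3, -0.2, -1.1]
finger_gap: 27.0
```

```bash
python3 -c "
from look import *
print(read_state()['finger_gap'],read_state()['eef_pos'],read_state()['joints']);look(5,(150,80,350,230),(260,60,440,240))"
```

```text
26.976766301976138 [538.57700491 317.27446112 141.79254696] [ 4.73798147e-01  5.31656231e-01  1.37333183e+00 -4.93346659e-05
  1.23802657e+00  1.98182601e+00]
```

View pics/v5.png

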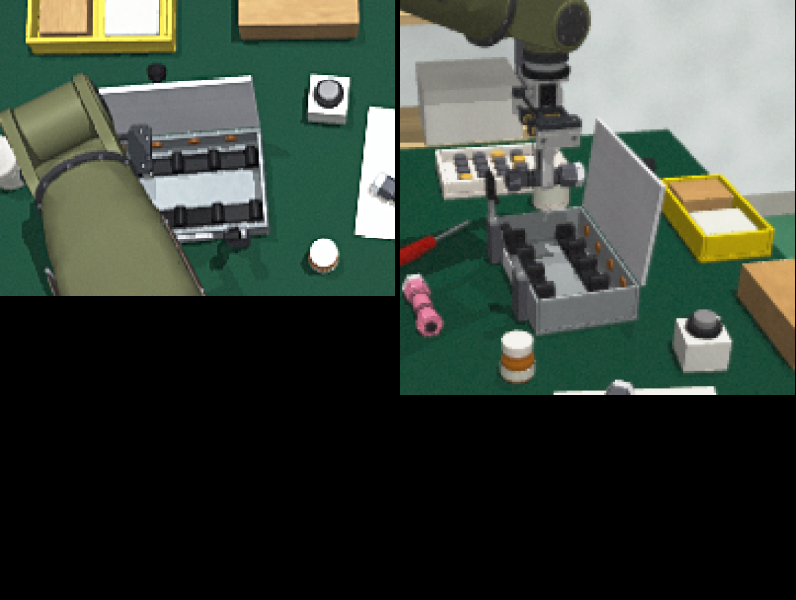

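>>> arm_command(
  deltas=[
    {"xyz": [0,-0.0005,-0.02],"turn": [0,0,0.004]},
    {"xyz": [0,0,-0.03],"turn": [0,0,0]},
    {"xyz": [0,0,-0.03],"turn": [0,0,0]},
    {"xyz": [0,0,-0.02],"turn": [0,0,0]},
    {"xyz": [0,0,-0.008],"turn": [0,0,0]},
    {"xyz": [0,0,0],"turn": [0,0,0]},
  ],
)

```text
clock: 6.45
eef_pos: [539.3, 315.4, 34.6]
eef_rot: [3.142, 0.0, 0.071]
wrist_force: [0.1, 1.0, -1.7]
finger_gap: 26.8
```

```bash
python3 -c "
from look import *
look(6,(150,80,350,230),(280,110,380,220))"
```

```text
(no output)
```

View pics/v6.png

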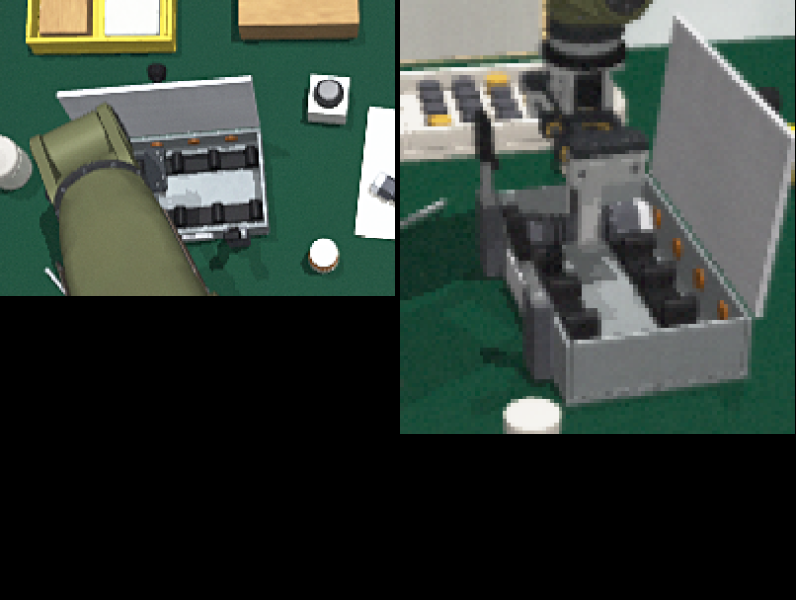

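>>> arm_command(
  deltas=[
    {"xyz": [0,0,-0.0025],"turn": [0,0,0]},
    {"xyz": [0,0,0],"turn": [0,0,0]},
  ],
)

```text
clock: 6.8
eef_pos: [539.3, 315.6, 32.2]
eef_rot: [-3.141, -0.0, 0.071]
wrist_force: [-0.4, -0.0, -2.4]
finger_gap: 27.3
```

>>> arm_command(
  deltas=[
    {"xyz": [0,0,0],"turn": [0,0,0]},
    {"xyz": [0,0,0],"turn": [0,0,0]},
    {"xyz": [0,0,0.01],"turn": [0,0,0]},
    {"xyz": [0,0,0.04],"turn": [0,0,0]},
    {"xyz": [0,0,0.05],"turn": [0,0,0]},
    {"xyz": [0,-0.02,0.04],"turn": [0,0,0.1]},
    {"xyz": [0,-0.05,0],"turn": [0,0,0.14]},
    {"xyz": [0,-0.05,0],"turn": [0,0,0.14]},
    {"xyz": [0,-0.05,0],"turn": [0,0,0.14]},
  ],
  gripper=0.55,
)

```text
clock: 7.92
eef_pos: [539.1, 144.1, 172.9]
eef_rot: [3.141, -0.001, 0.596]
wrist_force: [1.1, 0.6, 0.1]
finger_gap: 42.1
```

```bash
python3 -c "
from look import *
look(7,(150,80,350,230),(280,110,380,220))"
```

```text
(no output)
```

View pics/v7.png

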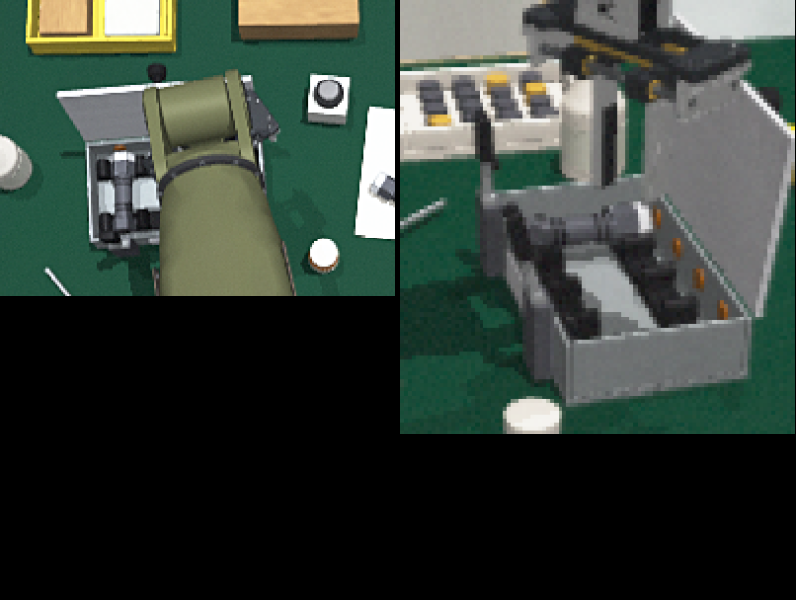

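>>> arm_command(
  deltas=[
    {"xyz": [0,-0.04,0],"turn": [0,0,0.05]},
    {"xyz": [0,-0.05,0],"turn": [0,0,0.08]},
    {"xyz": [-0.005,-0.05,0],"turn": [0,0,0.08]},
    {"xyz": [-0.005,-0.05,0],"turn": [0,0,0.08]},
    {"xyz": [-0.005,-0.05,0],"turn": [0,0,0.08]},
    {"xyz": [-0.0045,-0.051,0],"turn": [0,0,0.027]},
    {"xyz": [0,0,0],"turn": [0,0,0]},
  ],
  gripper=0.4,
)

```text
clock: 8.9
eef_pos: [519.6, -147.7, 172.5]
eef_rot: [3.141, -0.0, 0.984]
wrist_force: [0.9, -0.2, 0.5]
finger_gap: 56.6
```

```bash
python3 -c "
from look import *
look(8,(310,115,450,225),(310,200,440,340))"
```

```text
(no output)
```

View pics/v8.png

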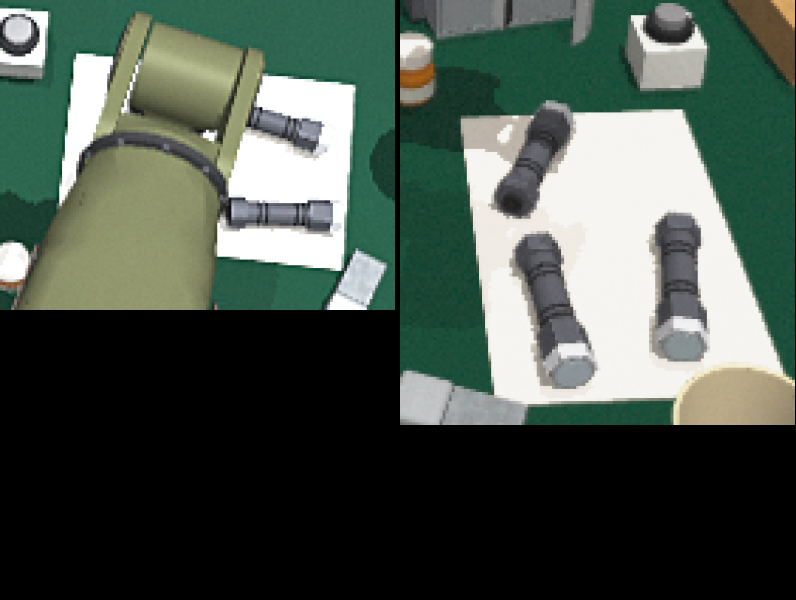

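>>> arm_command(
  deltas=[
    {"xyz": [0,0,-0.03],"turn": [0,0,0.009]},
    {"xyz": [0,0,-0.05],"turn": [0,0,0]},
    {"xyz": [0,0,-0.045],"turn": [0,0,0]},
    {"xyz": [0,0,-0.02],"turn": [0,0,0]},
    {"xyz": [0,0,-0.0095],"turn": [0,0,0]},
    {"xyz": [0,0,0],"turn": [0,0,0]},
  ],
)

```text
clock: 9.75
eef_pos: [520.0, -144.7, 17.7]
eef_rot: [3.142, -0.0, 0.998]
wrist_force: [-0.2, 0.7, 0.5]
finger_gap: 56.4
```

>>> arm_command(
  deltas=[
    {"xyz": [0,0,0],"turn": [0,0,0]},
    {"xyz": [0,0,0],"turn": [0,0,0]},
    {"xyz": [0,0,0],"turn": [0,0,0]},
    {"xyz": [0,0,0],"turn": [0,0,0]},
    {"xyz": [0,0,0.015],"turn": [0,0,0]},
    {"xyz": [0,0,0.03],"turn": [0,0,0]},
    {"xyz": [0,0,0.04],"turn": [0,0,0]},
    {"xyz": [0,0,0.04],"turn": [0,0,0]},
  ],
  gripper=1.0,
  force=40,
)

```text
clock: 10.75
eef_pos: [519.4, -145.4, 144.5]
eef_rot: [-3.142, 0.0, 0.997]
wrist_force: [-0.5, 0.4, -1.7]
finger_gap: 27.2
```

```bash
python3 -c "
from look import *
look(9,(310,115,450,225),(310,200,440,340))"
```

View pics/v9.png

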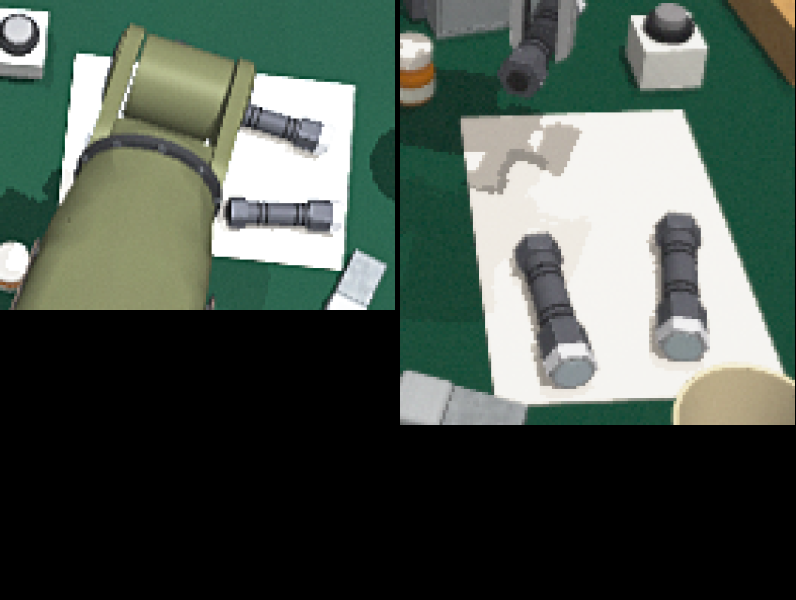

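>>> arm_command(
  deltas=[
    {"xyz": [0.01,0.02,0],"turn": [0,0,-0.07]},
    {"xyz": [0.0135,0.035,0],"turn": [0,0,-0.1]},
    {"xyz": [0,0.045,0],"turn": [0,0,-0.1]},
    {"xyz": [0,0.045,0],"turn": [0,0,-0.1]},
    {"xyz": [0,0.045,0],"turn": [0,0,-0.1]},
    {"xyz": [0,0.045,0],"turn": [0,0,-0.1]},
    {"xyz": [0,0.045,0],"turn": [0,0,-0.1]},
    {"xyz": [0,0.045,0],"turn": [0,0,-0.1]},
    {"xyz": [0,0.045,0],"turn": [0,0,-0.1]},
    {"xyz": [0,0.032,0],"turn": [0,0,-0.058]},
    {"xyz": [0,0,0],"turn": [0,0,0]},
    {"xyz": [0,0,-0.02],"turn": [0,0,0]},
  ],
)

```text
clock: 12.35
eef_pos: [543.5, 256.3, 123.0]
eef_rot: [-3.141, -0.002, 0.07]
wrist_force: [0.5, 0.1, -1.9]
finger_gap: 27.0
```

```bash
python3 -c "
from look import *
look(10,(150,80,350,230),(280,80,400,220))"
```

```text
(no output)
```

View pics/v10.png

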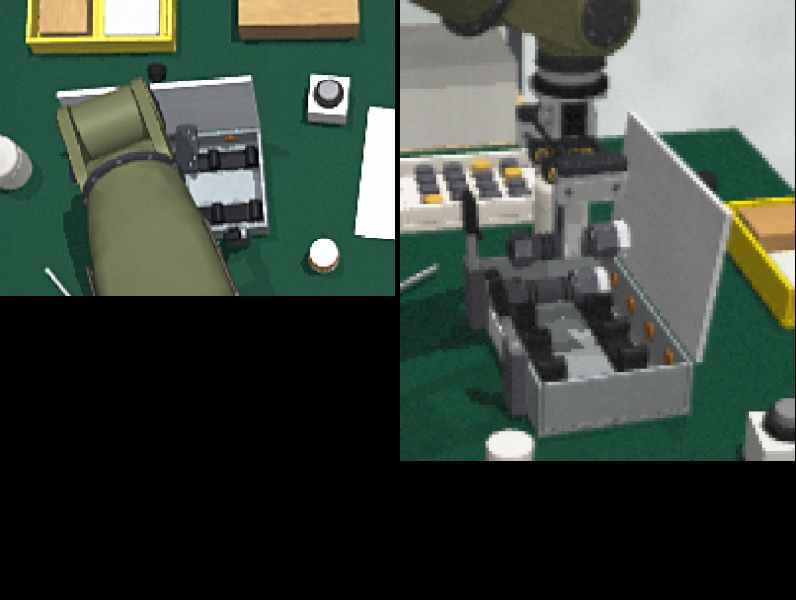

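>>> arm_command(
  deltas=[
    {"xyz": [0,0,-0.03],"turn": [0,0,0]},
    {"xyz": [0,0,-0.03],"turn": [0,0,0]},
    {"xyz": [0,0,-0.02],"turn": [0,0,0]},
    {"xyz": [0,0,-0.008],"turn": [0,0,0]},
    {"xyz": [0,0,-0.002],"turn": [0,0,0]},
    {"xyz": [0,0,0],"turn": [0,0,0]},
  ],
)

```text
clock: 13.2
eef_pos: [543.6, 256.7, 33.3]
eef_rot: [-3.141, -0.001, 0.069]
wrist_force: [0.1, 0.1, -1.4]
finger_gap: 27.0
```

```bash
python3 -c "
from look import *
look(11,(150,80,350,230),(280,80,400,220))"
```

```text
(no output)
```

View pics/v11.png

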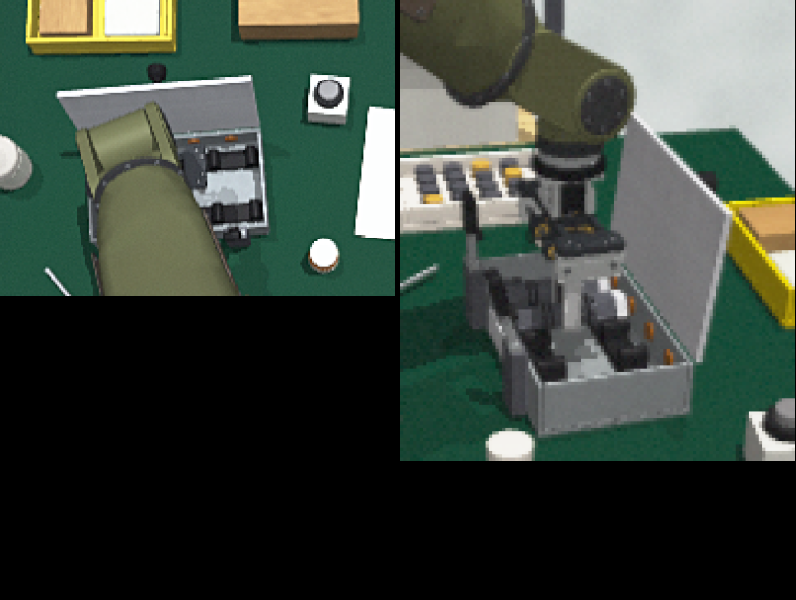

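>>> arm_command(
  deltas=[
    {"xyz": [0,0,-0.001],"turn": [0,0,0]},
    {"xyz": [0,0,0],"turn": [0,0,0]},
    {"xyz": [0,0,0],"turn": [0,0,0]},
    {"xyz": [0,0,0.01],"turn": [0,0,0]},
    {"xyz": [0,0,0.04],"turn": [0,0,0]},
    {"xyz": [0,0,0.05],"turn": [0,0,0]},
    {"xyz": [0,-0.02,0.04],"turn": [0,0,0.1]},
    {"xyz": [0,-0.05,0],"turn": [0,0,0.14]},
    {"xyz": [0,-0.05,0],"turn": [0,0,0.14]},
    {"xyz": [0,-0.05,0],"turn": [0,0,0.14]},
  ],
  gripper=0.55,
)

```text
clock: 14.55
eef_pos: [543.1, 85.0, 172.4]
eef_rot: [3.141, -0.001, 0.594]
wrist_force: [0.7, 0.3, -0.3]
finger_gap: 42.1
```

```bash
python3 -c "
from torch import *
from look import look
look(12,(150,80,350,230),(280,80,400,220))
c=camera('top')
for o in find(c): print(o['n'],o['px'].round(1),o['mu'].round(1),'ang',np.degrees(np.arctan2(o['a'][1],o['a'][0])).round(1),'ends',(o['mu']+o['lo']*o['a']).round(1),(o['mu']+o['hi']*o['a']).round(1),(o['hi']-o['lo']).round(1))
"
```

```text
296 [405.3 158.4] [ 594.8 -305.7] ang 70.6 ends [ 575.8 -359.9] [ 614.7 -249.1] 117.4
303 [408.1 190.9] [ 486.9 -308.6] ang 87.2 ends [ 484.  -369.2] [ 489.8 -247.3] 122.1
```

View pics/v12.png

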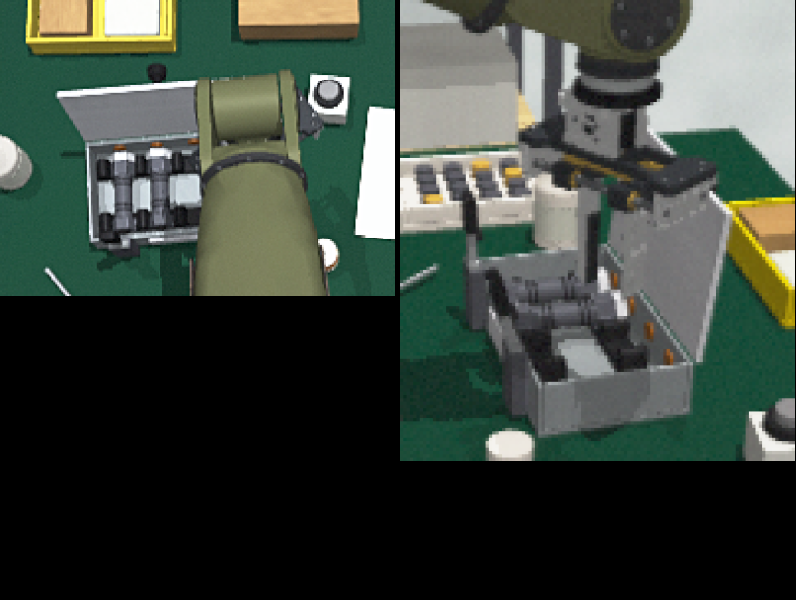

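>>> arm_command(
  deltas=[
    {"xyz": [0.0,-0.03,0],"turn": [0,0,0.05]},
    {"xyz": [0.0,-0.045,0],"turn": [0,0,0.08]},
    {"xyz": [0,-0.05,0],"turn": [0,0,0.08]},
    {"xyz": [0.01,-0.05,0],"turn": [0,0,0.08]},
    {"xyz": [0.01,-0.05,0],"turn": [0,0,0.08]},
    {"xyz": [0.01,-0.05,0],"turn": [0,0,0.08]},
    {"xyz": [0.01,-0.05,0],"turn": [0,0,0.08]},
    {"xyz": [0.01,-0.04,0],"turn": [0,0,0.08]},
    {"xyz": [0.0005,-0.03,0],"turn": [0,0,0.03]},
    {"xyz": [0,0,-0.03],"turn": [0,0,0]},
    {"xyz": [0,0,-0.04],"turn": [0,0,0]},
  ],
  gripper=0.4,
)

```text
clock: 16.08
eef_pos: [594.8, -307.9, 101.7]
eef_rot: [3.139, 0.0, 1.228]
wrist_force: [0.8, -0.3, -0.6]
finger_gap: 57.0
```

```bash
python3 -c "
from look import *
look(13,(310,115,450,225),(310,200,440,340))"
```

```text
(no output)
```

View pics/v13.png

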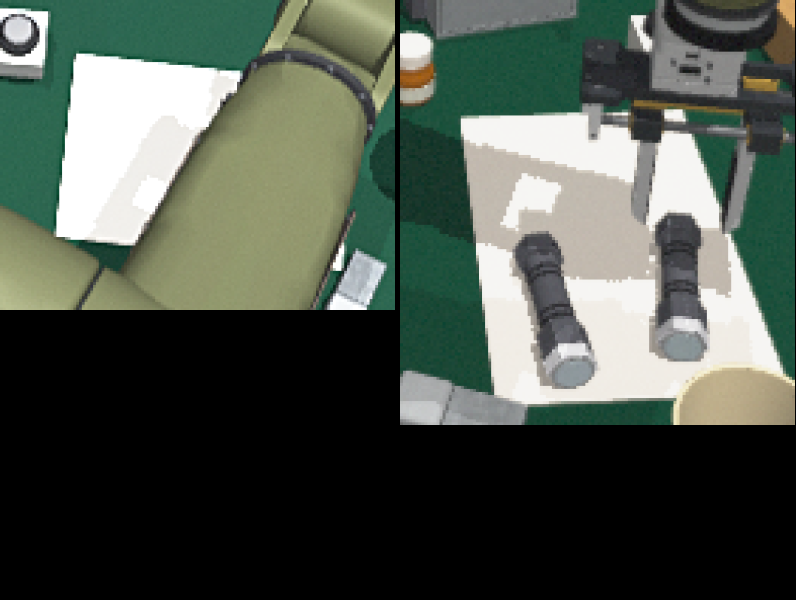

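>>> arm_command(
  deltas=[
    {"xyz": [-0.001,-0.002,-0.03],"turn": [0,0,0.004]},
    {"xyz": [0,0,-0.03],"turn": [0,0,0]},
    {"xyz": [0,0,-0.016],"turn": [0,0,0]},
    {"xyz": [0,0,-0.008],"turn": [0,0,0]},
    {"xyz": [0,0,0],"turn": [0,0,0]},
  ],
)

```text
clock: 16.8
eef_pos: [593.1, -310.5, 18.1]
eef_rot: [3.141, 0.0, 1.233]
wrist_force: [0.8, 0.2, -0.4]
finger_gap: 56.9
```

>>> arm_command(
  deltas=[
    {"xyz": [0,0,0],"turn": [0,0,0]},
    {"xyz": [0,0,0],"turn": [0,0,0]},
    {"xyz": [0,0,0],"turn": [0,0,0]},
    {"xyz": [0,0,0],"turn": [0,0,0]},
    {"xyz": [0,0,0.015],"turn": [0,0,0]},
    {"xyz": [0,0,0.03],"turn": [0,0,0]},
    {"xyz": [0,0,0.04],"turn": [0,0,0]},
    {"xyz": [0,0,0.04],"turn": [0,0,0]},
  ],
  gripper=1.0,
  force=40,
)

```text
clock: 17.8
eef_pos: [592.5, -310.4, 144.5]
eef_rot: [-3.142, 0.0, 1.233]
wrist_force: [0.6, -0.4, -0.7]
finger_gap: 27.1
```

```bash
python3 -c "
from look import *
look(14,(310,115,450,225),(310,180,440,340))"
```

```text
(no output)
```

View pics/v14.png

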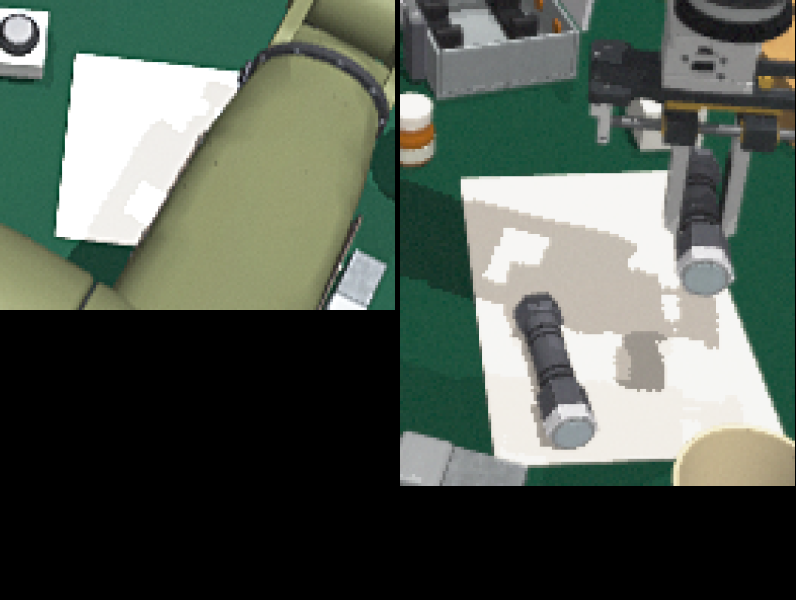

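>>> arm_command(
  deltas=[
    {"xyz": [-0.01,0.025,0],"turn": [0,0,0.13]},
    {"xyz": [-0.012,0.035,0],"turn": [0,0,0.165]},
    {"xyz": [-0.012,0.045,0],"turn": [0,0,0.17]},
    {"xyz": [-0.012,0.045,0],"turn": [0,0,0.17]},
    {"xyz": [0,0.045,0],"turn": [0,0,0.17]},
    {"xyz": [0,0.045,0],"turn": [0,0,0.17]},
    {"xyz": [0,0.045,0],"turn": [0,0,0.17]},
    {"xyz": [0,0.045,0],"turn": [0,0,0.17]},
    {"xyz": [0,0.045,0],"turn": [0,0,0.17]},
    {"xyz": [0,0.045,0],"turn": [0,0,0.17]},
    {"xyz": [0,0.045,0],"turn": [0,0,0.17]},
    {"xyz": [0,0.042,0],"turn": [0,0,0.152]},
  ],
)

```text
clock: 19.4
eef_pos: [546.2, 198.0, 142.3]
eef_rot: [-3.141, -0.001, -3.068]
wrist_force: [0.5, -0.4, -2.0]
finger_gap: 26.8
```

```bash
python3 -c "
from look import *
print(read_state()['eef_pos'],read_state()['eef_rot'],read_state()['joints'])
look(15,(150,80,350,230),(280,80,400,220))"
```

```text
[546.19457274 197.99602569 142.28178374] [-3.14138881e+00 -7.02860851e-04 -3.06787513e+00] [ 2.84751726e-01  4.36777733e-01  1.51324420e+00 -5.60615555e-05
  1.19230069e+00 -1.35974146e+00]
```

View pics/v15.png

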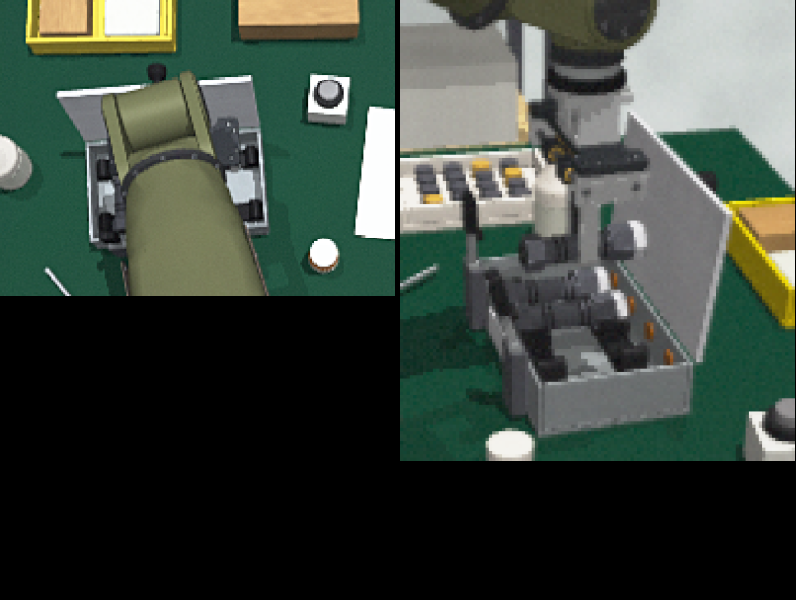

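>>> arm_command(
  deltas=[
    {"xyz": [0.0005,-0.0005,-0.03],"turn": [0,0,-0.005]},
    {"xyz": [0,0,-0.03],"turn": [0,0,0]},
    {"xyz": [0,0,-0.03],"turn": [0,0,0]},
    {"xyz": [0,0,-0.012],"turn": [0,0,0]},
    {"xyz": [0,0,-0.007],"turn": [0,0,0]},
    {"xyz": [0,0,0],"turn": [0,0,0]},
  ],
)

```text
clock: 20.25
eef_pos: [547.4, 195.9, 33.8]
eef_rot: [3.142, 0.0, -3.079]
wrist_force: [-0.1, 0.4, -2.0]
finger_gap: 27.0
```

```bash
python3 -c "
from look import *
look(16,(150,80,350,230),(280,80,400,220))"
```

```text
(no output)
```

View pics/v16.png

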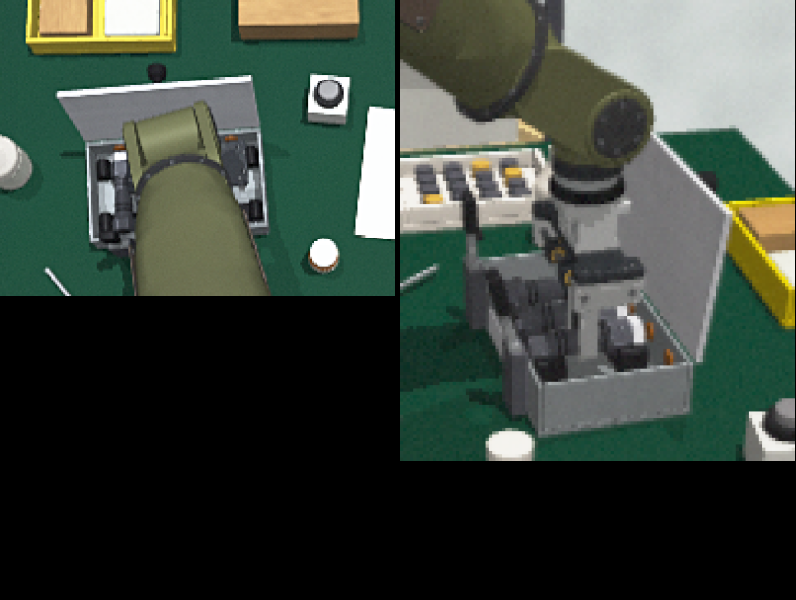

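>>> arm_command(
  deltas=[
    {"xyz": [0,0.0005,-0.0015],"turn": [0,0,0]},
    {"xyz": [0,0,0],"turn": [0,0,0]},
  ],
)

```text
clock: 20.6
eef_pos: [547.3, 196.6, 32.2]
eef_rot: [3.142, 0.0, -3.078]
wrist_force: [0.7, 0.6, -0.9]
finger_gap: 27.4
```

>>> arm_command(
  deltas=[
    {"xyz": [0,0,0],"turn": [0,0,0]},
    {"xyz": [0,0,0],"turn": [0,0,0]},
    {"xyz": [0,0,0.01],"turn": [0,0,0]},
    {"xyz": [0,0,0.04],"turn": [0,0,0]},
    {"xyz": [0,0,0.05],"turn": [0,0,0]},
    {"xyz": [0,-0.02,0.04],"turn": [0,0,-0.13]},
    {"xyz": [0,-0.05,0],"turn": [0,0,-0.16]},
    {"xyz": [0,-0.05,0],"turn": [0,0,-0.16]},
    {"xyz": [0,-0.05,0],"turn": [0,0,-0.16]},
  ],
  gripper=0.55,
)

```text
clock: 21.72
eef_pos: [547.1, 25.0, 172.9]
eef_rot: [3.141, 0.001, 2.59]
wrist_force: [0.2, -0.5, 0.1]
finger_gap: 42.6
```

```bash
python3 -c "
from torch import *
from look import look
look(17,(150,80,350,230),(280,80,400,220))
c=camera('top')
for o in find(c): print(o['n'],o['px'].round(1),o['mu'].round(1),'ang',np.degrees(np.arctan2(o['a'][1],o['a'][0])).round(1),'ends',(o['mu']+o['lo']*o['a']).round(1),(o['mu']+o['hi']*o['a']).round(1),(o['hi']-o['lo']).round(1))
"
```

```text
306 [408.2 190.9] [ 486.7 -308.7] ang 87.2 ends [ 483.7 -369.2] [ 489.7 -247.3] 122.1
```

View pics/v17.png

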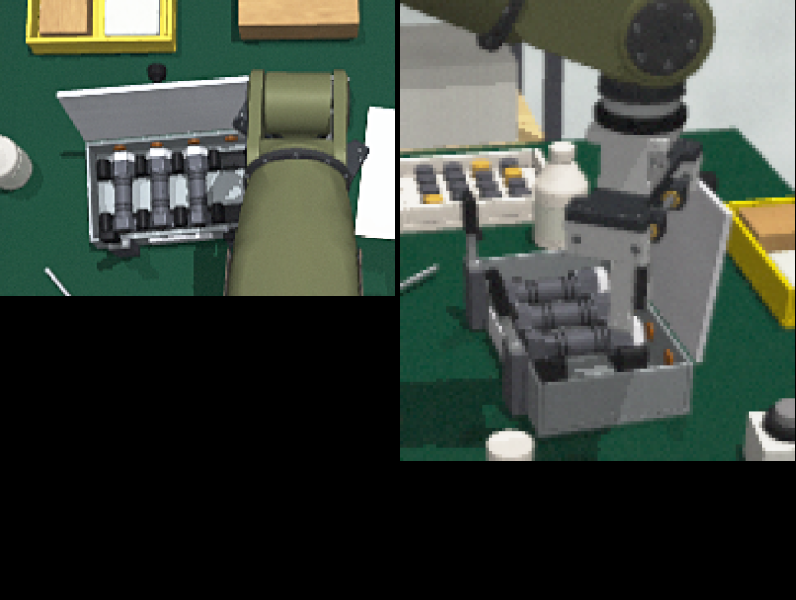

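>>> arm_command(
  deltas=[
    {"xyz": [0,-0.035,0],"turn": [0,0,-0.13]},
    {"xyz": [-0.01,-0.045,0],"turn": [0,0,-0.14]},
    {"xyz": [-0.01,-0.05,0],"turn": [0,0,-0.14]},
    {"xyz": [-0.01,-0.05,0],"turn": [0,0,-0.14]},
    {"xyz": [-0.01,-0.05,0],"turn": [0,0,-0.14]},
    {"xyz": [-0.01,-0.05,0],"turn": [0,0,-0.14]},
    {"xyz": [-0.01,-0.035,0],"turn": [0,0,-0.14]},
    {"xyz": [0,-0.022,0],"turn": [0,0,-0.098]},
    {"xyz": [0,0,-0.03],"turn": [0,0,0]},
    {"xyz": [0,0,-0.04],"turn": [0,0,0]},
  ],
  gripper=0.4,
)

```text
clock: 23.12
eef_pos: [488.3, -310.1, 102.2]
eef_rot: [3.14, 0.001, 1.529]
wrist_force: [0.3, 0.4, 0.1]
finger_gap: 56.5
```

```bash
python3 -c "
from look import *
look(18,(310,115,450,225),(310,200,440,340))"
```

```text
(no output)
```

View pics/v18.png

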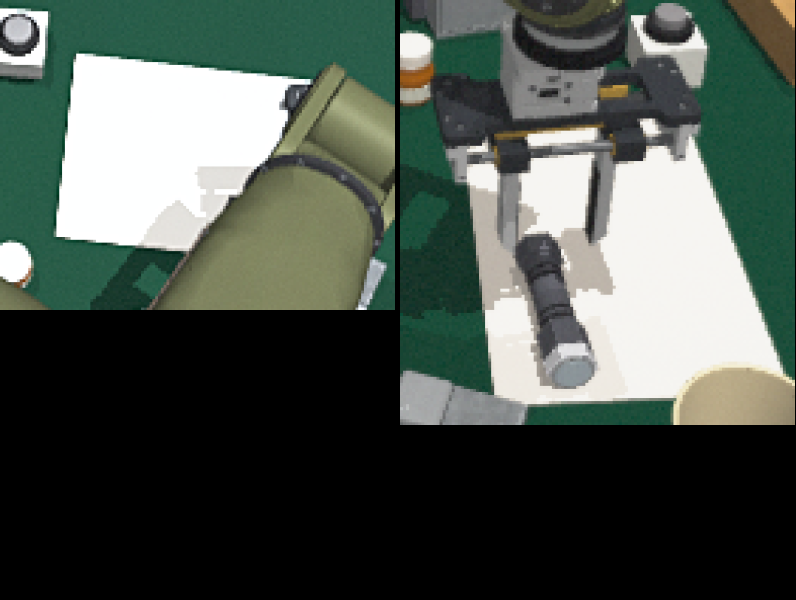

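>>> arm_command(
  deltas=[
    {"xyz": [-0.0005,-0.002,-0.03],"turn": [0,0,-0.005]},
    {"xyz": [0,0,-0.03],"turn": [0,0,0]},
    {"xyz": [0,0,-0.016],"turn": [0,0,0]},
    {"xyz": [0,0,-0.008],"turn": [0,0,0]},
    {"xyz": [0,0,0],"turn": [0,0,0]},
  ],
)

```text
clock: 23.85
eef_pos: [487.1, -312.5, 18.5]
eef_rot: [3.141, 0.0, 1.522]
wrist_force: [0.1, -0.3, 0.3]
finger_gap: 56.5
```

>>> arm_command(
  deltas=[
    {"xyz": [0,0,0],"turn": [0,0,0]},
    {"xyz": [0,0,0],"turn": [0,0,0]},
    {"xyz": [0,0,0],"turn": [0,0,0]},
    {"xyz": [0,0,0],"turn": [0,0,0]},
    {"xyz": [0,0,0.015],"turn": [0,0,0]},
    {"xyz": [0,0,0.03],"turn": [0,0,0]},
    {"xyz": [0,0,0.04],"turn": [0,0,0]},
    {"xyz": [0,0,0.04],"turn": [0,0,0]},
  ],
  gripper=1.0,
  force=40,
)

```text
clock: 24.85
eef_pos: [486.4, -312.3, 144.9]
eef_rot: [-3.141, -0.0, 1.522]
wrist_force: [-0.0, -0.2, -1.3]
finger_gap: 27.4
```

```bash
python3 -c "
from look import *
look(19,(170,105,290,225),(310,140,440,340))"
```

```text
(no output)
```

View pics/v19.png

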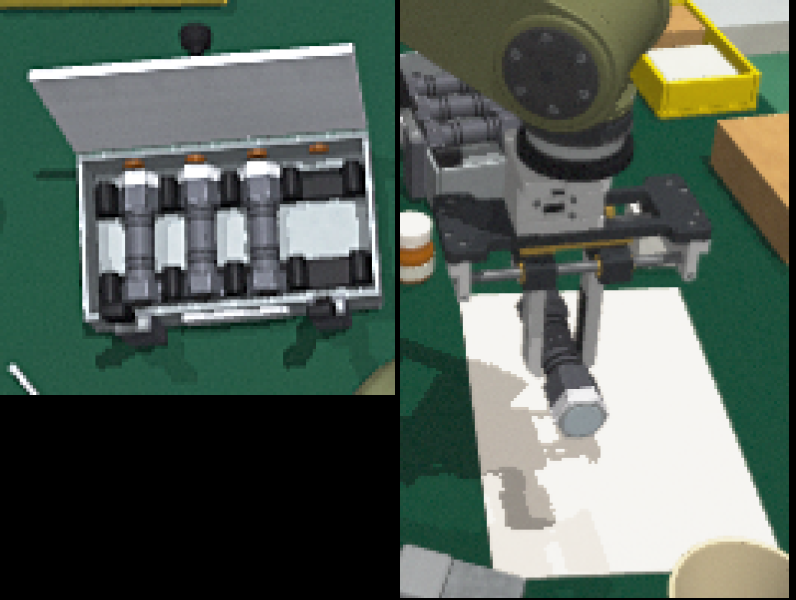

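>>> arm_command(
  deltas=[
    {"xyz": [0.01,0.025,0],"turn": [0,0,0.1]},
    {"xyz": [0.015,0.035,0],"turn": [0,0,0.14]},
    {"xyz": [0.015,0.04,0],"turn": [0,0,0.15]},
    {"xyz": [0.015,0.04,0],"turn": [0,0,0.15]},
    {"xyz": [0.0095,0.04,0],"turn": [0,0,0.15]},
    {"xyz": [0,0.04,0],"turn": [0,0,0.15]},
    {"xyz": [0,0.04,0],"turn": [0,0,0.15]},
    {"xyz": [0,0.04,0],"turn": [0,0,0.15]},
    {"xyz": [0,0.04,0],"turn": [0,0,0.15]},
    {"xyz": [0,0.04,0],"turn": [0,0,0.15]},
    {"xyz": [0,0.04,0],"turn": [0,0,0.15]},
    {"xyz": [0,0.029,0],"turn": [0,0,0.097]},
  ],
)

```text
clock: 26.45
eef_pos: [550.6, 138.0, 142.5]
eef_rot: [-3.141, -0.001, -3.07]
wrist_force: [0.4, -0.2, -1.8]
finger_gap: 27.4
```

```bash
python3 -c "
from look import *
print(read_state()['eef_pos'],read_state()['eef_rot'],read_state()['joints'])
look(20,(150,80,350,230),(280,80,400,220))"
```

```text
[550.60266939 138.0121455  142.46295698] [-3.14145194e+00 -1.14575476e-03 -3.06961482e+00] [ 1.81080696e-01  4.08769638e-01  1.55300478e+00 -1.63497398e-05
  1.18097250e+00 -1.46168733e+00]
```

View pics/v20.png

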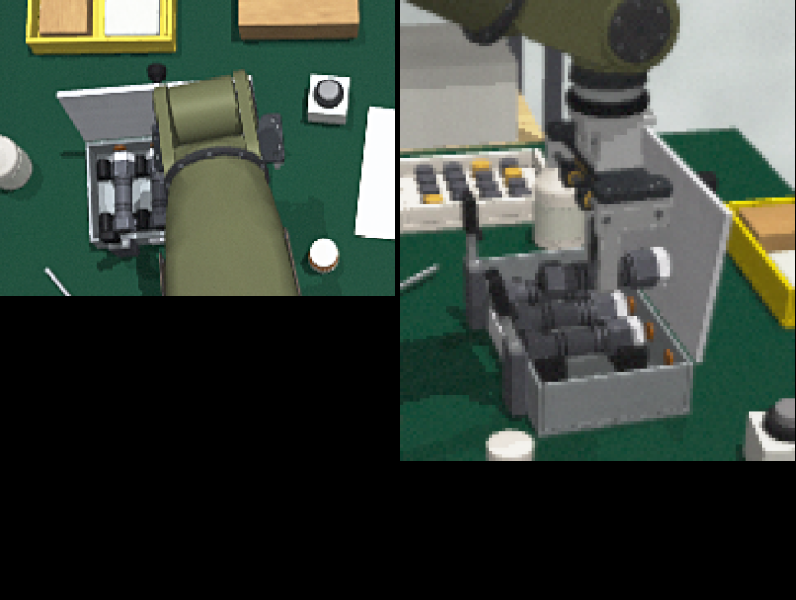

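>>> arm_command(
  deltas=[
    {"xyz": [0.0005,0,-0.03],"turn": [0,0,-0.003]},
    {"xyz": [0,0,-0.03],"turn": [0,0,0]},
    {"xyz": [0,0,-0.03],"turn": [0,0,0]},
    {"xyz": [0,0,-0.012],"turn": [0,0,0]},
    {"xyz": [0,0,-0.008],"turn": [0,0,0]},
    {"xyz": [0,0,-0.001],"turn": [0,0,0]},
    {"xyz": [0,0,0],"turn": [0,0,0]},
  ],
)

```text
clock: 27.42
eef_pos: [552.0, 136.6, 32.6]
eef_rot: [3.141, 0.001, -3.078]
wrist_force: [0.0, 0.5, -1.5]
finger_gap: 27.3
```

```bash
python3 -c "
from look import *
look(21,(150,80,350,230),(280,80,400,220))"
```

```text
(no output)
```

View pics/v21.png

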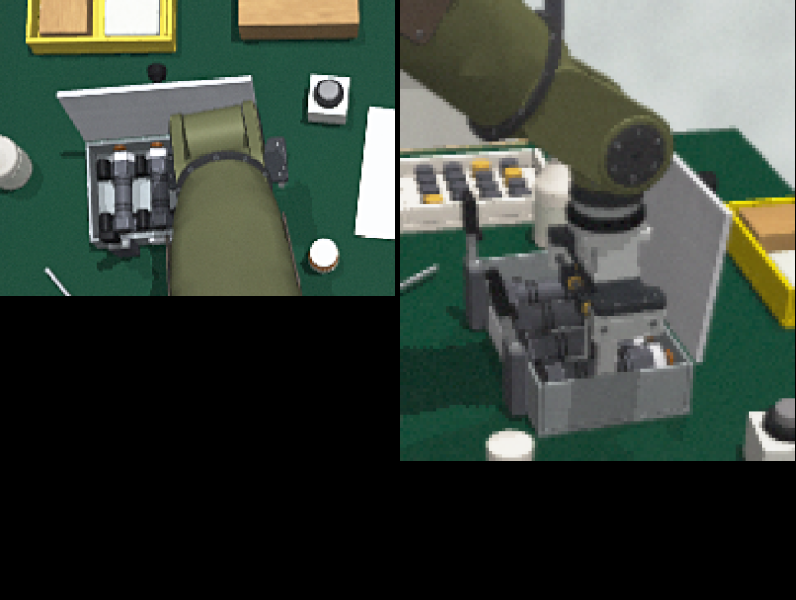

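>>> arm_command(
  deltas=[
    {"xyz": [0,0,0],"turn": [0,0,0]},
    {"xyz": [0,0,0],"turn": [0,0,0]},
    {"xyz": [0,0,0.01],"turn": [0,0,0]},
    {"xyz": [0,0,0.04],"turn": [0,0,0]},
    {"xyz": [0,0,0.05],"turn": [0,0,0]},
    {"xyz": [0,-0.03,0.05],"turn": [0,0,-0.13]},
    {"xyz": [0,-0.05,0.05],"turn": [0,0,-0.16]},
    {"xyz": [0,-0.05,0.05],"turn": [0,0,-0.16]},
    {"xyz": [0,-0.05,0.03],"turn": [0,0,-0.16]},
  ],
  gripper=0.55,
)

```text
clock: 28.65
eef_pos: [551.5, -33.1, 303.5]
eef_rot: [3.14, 0.003, 2.591]
wrist_force: [0.8, -0.7, -0.3]
finger_gap: 42.6
```

```bash
python3 -c "
from look import *
look(22,(170,90,290,225),(280,100,400,220))"
```

```text
(no output)
```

View pics/v22.png

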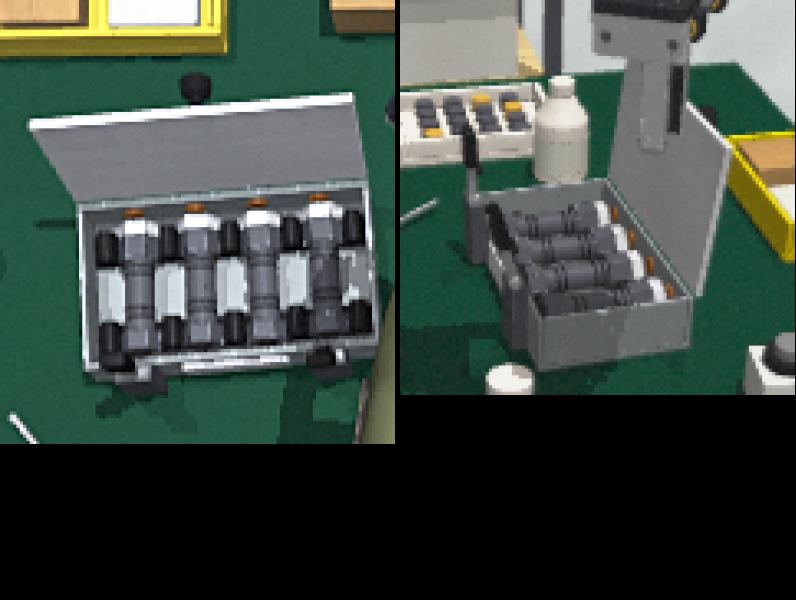

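Run:
```python
from h import *
c=camera('top'); s=camera('side')
C=np.array([545,226.8]);f=.067
ex=np.array([np.cos(f),np.sin(f)]);ey=np.array([-ex[1],ex[0]])
F=lambda p: np.r_[(p[:2]-C)@ex,(p[:2]-C)@ey].round(1)
k=395/120
for L,T in [((137,208),(140,348)),((200,207),(203,347)),((262,204),(265,345)),((322,200),(328,332))]:
    a=onz(c,(L[0]+.5)/k-.5+170,(L[1]+.5)/k-.5+90,50); b=onz(c,(T[0]+.5)/k-.5+170,(T[1]+.5)/k-.5+90,30)
    print('lens',F(a),'tail',F(b))
# lid
k=4.8;P=lambda q:((q[0]+.5)/k-.5+170,(q[1]+.5)/k-.5+105)
for z in (215,220,222): print(z,F(onz(c,*P((45,112)),z)),F(onz(c,*P((515,76)),z)),'knob',F(onz(c,*P((285,45)),z-25)))
# side view: lid top right corner px and left
k=4.2;Q=lambda q:((q[0]+.5)/k-.5+270,(q[1]+.5)/k-.5+105)
for q in [(463,165),(335,40)]: print('side', [F(onz(s,*Q(q),z)) for z in(215,222)])
```

```text
lens [76.7 85.5] tail [-57.1  92.7]
lens [72.5 25. ] tail [-61.3  32.4]
lens [ 70.5 -34.8] tail [-64.4 -27.1]
lens [ 69.6 -92.8] tail [-56.8 -88.3]
215 [105.1 140.5] [ 104.2 -137.4] knob [145.3   1.3]
220 [103.1 139.2] [ 102.3 -137.7] knob [143.2   0.5]
222 [102.4 138.6] [ 101.5 -137.7] knob [142.4   0.2]
side [array([ 113.4, -118.2]), array([ 106.9, -132.1])]
side [array([105.1, 152.9]), array([ 98.8, 135.1])]
```

All four torches lie in their cradles with the lenses towards the hinge, and the ends measured about +70/−60 mm. Next I close the lid, pushing from behind with shut fingers.

>>> arm_command(
  deltas=[
    {"xyz": [0.02,0.02,0],"turn": [0,0,0.1]},
    {"xyz": [0.03,0.04,0],"turn": [0,0,0.12]},
    {"xyz": [0.03,0.045,0],"turn": [0,0,0.12]},
    {"xyz": [0.03,0.045,0],"turn": [0,0,0.12]},
    {"xyz": [0.02,0.045,0],"turn": [0,0,0.12]},
    {"xyz": [0.007,0.029,0],"turn": [0,0,0.038]},
    {"xyz": [0,0,-0.03],"turn": [0,0,0]},
    {"xyz": [0,0,-0.035],"turn": [0,0,0]},
    {"xyz": [0,0,0],"turn": [0,0,0]},
  ],
  gripper=1.0,
)

```text
clock: 29.98
eef_pos: [687.2, 193.4, 231.7]
eef_rot: [-3.141, -0.007, -3.067]
wrist_force: [-0.3, -0.2, 0.7]
finger_gap: 0.4
```

```bash
python3 -c "
from look import *
print(read_state()['joints'])
look(23,(170,60,290,225),(280,60,420,220))"
```

```text
[ 2.22980618e-01  6.86943491e-01  9.21770275e-01  1.34835357e-04
  1.53955413e+00 -1.42263668e+00]
```

View pics/v23.png

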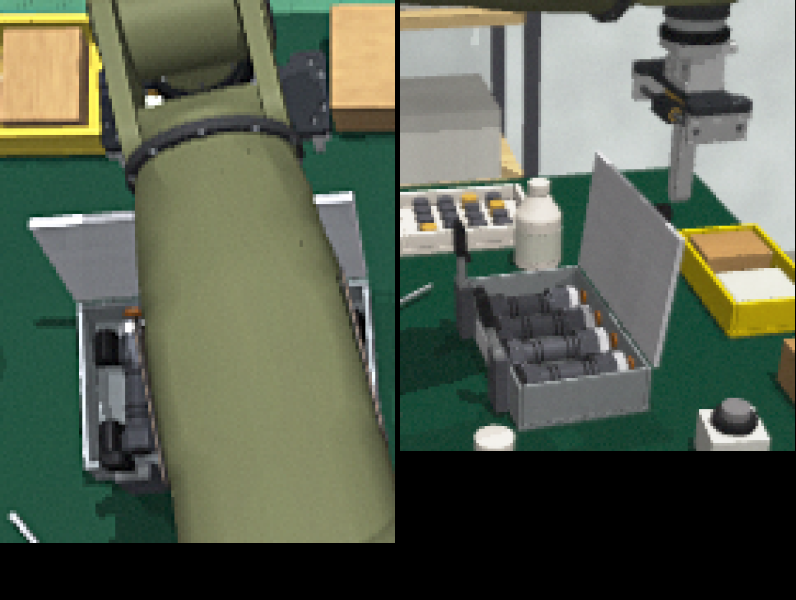

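>>> arm_command(
  deltas=[
    {"xyz": [0,-0.002,-0.02],"turn": [0,0,0]},
    {"xyz": [0,0,-0.02],"turn": [0,0,0]},
    {"xyz": [0,0,-0.012],"turn": [0,0,0]},
    {"xyz": [0,0,0],"turn": [0,0,0]},
  ],
)

```text
clock: 30.58
eef_pos: [688.7, 190.3, 183.7]
eef_rot: [3.142, -0.0, -3.069]
wrist_force: [0.5, -0.0, -0.7]
finger_gap: 0.8
```

```bash
python3 -c "
from look import *
look(24,(170,60,290,225),(300,60,400,180))"
```

```text
(no output)
```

View pics/v24.png

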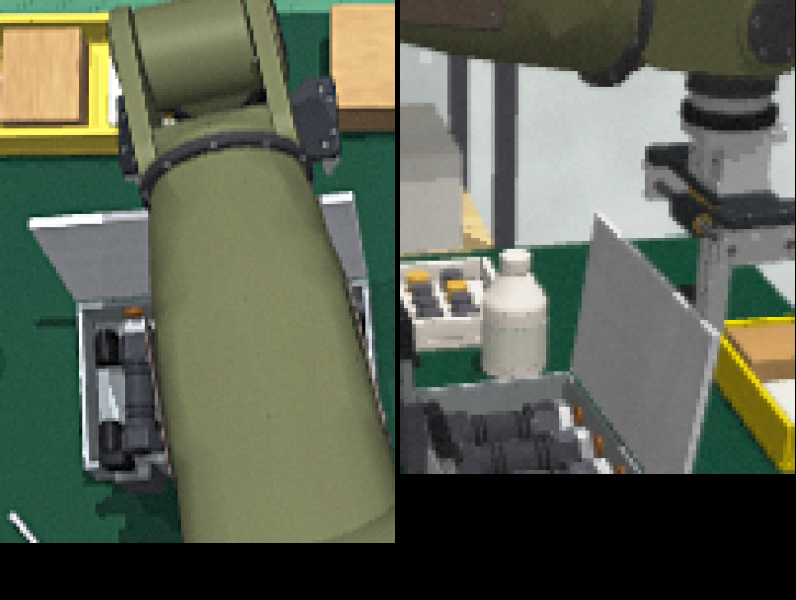

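>>> arm_command(
  deltas=[
    {"xyz": [-0.01,-0.001,0],"turn": [0,0,0]},
    {"xyz": [-0.01,-0.001,0],"turn": [0,0,0]},
    {"xyz": [-0.01,-0.001,0],"turn": [0,0,0]},
    {"xyz": [-0.01,0,0],"turn": [0,0,0]},
    {"xyz": [-0.01,0,0],"turn": [0,0,0]},
  ],
)

```text
clock: 31.3
eef_pos: [638.7, 187.1, 184.3]
eef_rot: [3.142, 0.002, -3.069]
wrist_force: [4.4, -0.9, 2.9]
finger_gap: 0.5
```

```bash
python3 -c "
from look import *
look(25,(170,60,290,225),(300,60,400,180))"
```

```text
(no output)
```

View pics/v25.png

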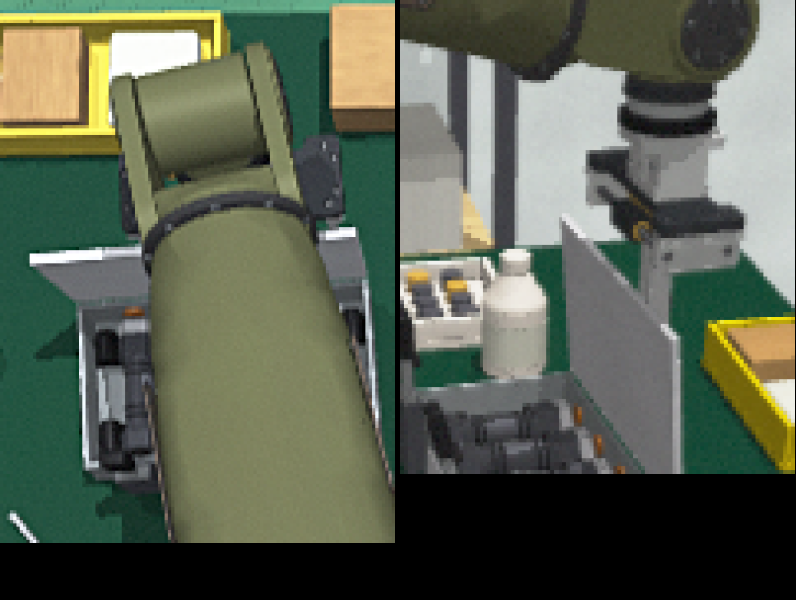

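>>> arm_command(
  deltas=[
    {"xyz": [-0.012,-0.001,-0.001],"turn": [0,0,0]},
    {"xyz": [-0.0124,-0.001,-0.0013],"turn": [0,0,0]},
    {"xyz": [-0.011,-0.0007,-0.003],"turn": [0,0,0]},
    {"xyz": [-0.0106,-0.0007,-0.0037],"turn": [0,0,0]},
    {"xyz": [-0.01,-0.0007,-0.005],"turn": [0,0,0]},
    {"xyz": [-0.0099,-0.0007,-0.0058],"turn": [0,0,0]},
    {"xyz": [-0.009,-0.0006,-0.007],"turn": [0,0,0]},
    {"xyz": [-0.0083,-0.0006,-0.0076],"turn": [0,0,0]},
  ],
)

```text
clock: 32.4
eef_pos: [554.9, 181.1, 148.4]
eef_rot: [3.142, -0.0, -3.069]
wrist_force: [2.2, 0.3, 0.4]
finger_gap: 0.5
```

```bash
python3 -c "
from look import *
look(26,(170,60,290,225),(290,60,400,190))"
```

```text
(no output)
```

View pics/v26.png

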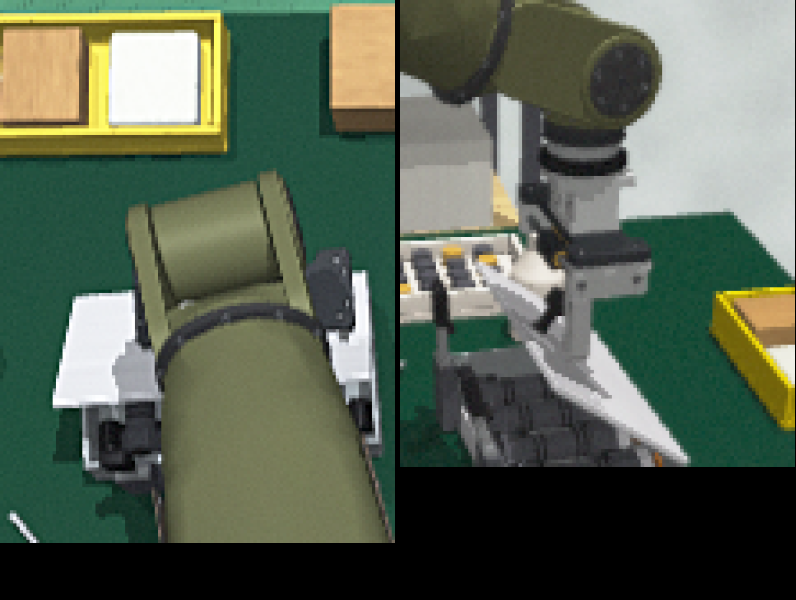

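>>> arm_command(
  deltas=[
    {"xyz": [-0.0065,-0.0004,-0.008],"turn": [0,0,0]},
    {"xyz": [-0.0065,-0.0004,-0.008],"turn": [0,0,0]},
    {"xyz": [-0.0052,-0.0004,-0.01],"turn": [0,0,0]},
    {"xyz": [-0.005,-0.0003,-0.01],"turn": [0,0,0]},
    {"xyz": [-0.0025,-0.0002,-0.008],"turn": [0,0,0]},
    {"xyz": [-0.0025,-0.0002,-0.008],"turn": [0,0,0]},
    {"xyz": [-0.001,0,-0.008],"turn": [0,0,0]},
    {"xyz": [-0.001,0,-0.006],"turn": [0,0,0]},
    {"xyz": [0,0,0],"turn": [0,0,0]},
  ],
)

```text
clock: 33.62
eef_pos: [525.1, 179.2, 82.4]
eef_rot: [-3.141, -0.001, -3.069]
wrist_force: [0.3, 0.4, 0.8]
finger_gap: 0.1
```

```bash
python3 -c "
from look import *
look(27,(170,60,290,225),(290,90,400,210))"
```

```text
(no output)
```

View pics/v27.png

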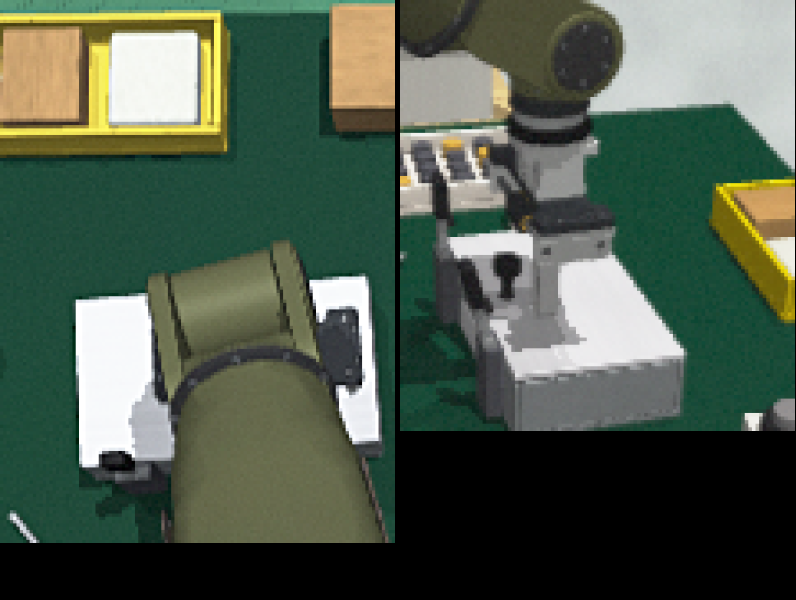

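>>> arm_command(
  deltas=[
    {"xyz": [0,0,-0.003],"turn": [0,0,0]},
    {"xyz": [0,0,-0.002],"turn": [0,0,0]},
    {"xyz": [0,0,0],"turn": [0,0,0]},
  ],
)

```text
clock: 34.1
eef_pos: [525.6, 179.4, 79.6]
eef_rot: [3.141, 0.001, -3.069]
wrist_force: [-7.8, -1.4, 19.6]
finger_gap: 0.5
```

Run:
```python
from h import *
c=camera('top'); s=camera('side')
C=np.array([545,226.8]);f=.067
ex=np.array([np.cos(f),np.sin(f)]);ey=np.array([-ex[1],ex[0]])
def onplane(cam,u,v,Y):
    o,d=ray(cam,u,v); t=(Y-(o[:2]-C)@ey)/(d[:2]@ey); p=o+t*d; return np.array([(p[:2]-C)@ex,p[2]]).round(1)
Q=lambda q:((q[0]+.5)/7-.5+290,(q[1]+.5)/7-.5+130)
for nm,q,Y in [('b tip',(75,55),90),('b gripbase',(82,148),90),('b pivot',(83,200),90),('a tip',(125,230),-90),('a pivot',(170,380),-90)]:
    print(nm,onplane(s,*Q(q),Y))
snap('side','s28.png'); b=cv2.imread('pics/s28.png'); cv2.imwrite('pics/c28.png',cv2.resize(b[125:215,285:375],None,fx=6,fy=6,interpolation=3))
```

```text
b tip [-95.9 171.3]
b gripbase [-93.7 119.5]
b pivot [-93.9  89.7]
a tip [-112.8  165.9]
a pivot [-92.6  84.9]
```

View pics/c28.png

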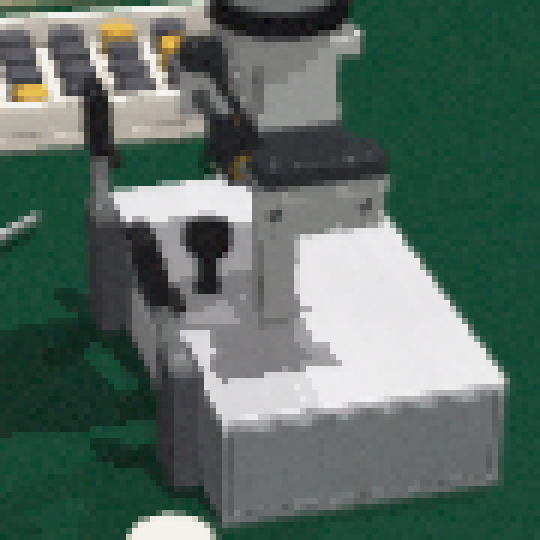

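>>> arm_command(
  deltas=[
    {"xyz": [0,0,0.03],"turn": [0,0,0]},
    {"xyz": [0,0,0.05],"turn": [0,0,0]},
    {"xyz": [0,0,0.05],"turn": [0,0,0]},
    {"xyz": [-0.03,-0.01,0],"turn": [0,0,0]},
    {"xyz": [-0.04,-0.02,0],"turn": [0,0,0]},
    {"xyz": [-0.035,-0.015,0],"turn": [0,0,0]},
    {"xyz": [-0.02,-0.007,0],"turn": [0,0,0]},
    {"xyz": [0,0,0],"turn": [0,0,0]},
  ],
)

```text
clock: 35.25
eef_pos: [399.9, 127.1, 208.4]
eef_rot: [3.141, 0.001, -3.07]
wrist_force: [-0.0, 0.4, 0.2]
finger_gap: 0.0
```

```bash
python3 -c "
from look import *
look(29,(170,60,290,225),(290,90,400,210))"
```

```text
(no output)
```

View pics/v29.png

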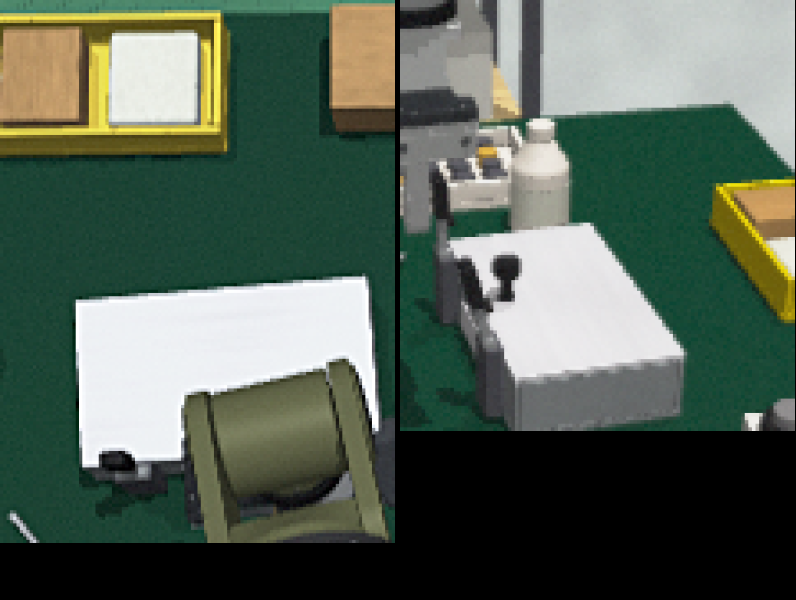

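>>> arm_command(
  deltas=[
    {"xyz": [0,0,-0.025],"turn": [0,0,0]},
    {"xyz": [0,0,-0.027],"turn": [0,0,0]},
    {"xyz": [0.012,0.001,0],"turn": [0,0,0]},
    {"xyz": [0.01,0.001,0],"turn": [0,0,0]},
    {"xyz": [0.01,0.001,0],"turn": [0,0,0]},
    {"xyz": [0.01,0,0],"turn": [0,0,0]},
    {"xyz": [0,0,0],"turn": [0,0,0]},
  ],
)

```text
clock: 36.22
eef_pos: [443.0, 130.2, 156.1]
eef_rot: [-3.142, 0.001, -3.07]
wrist_force: [0.1, 0.2, -0.4]
finger_gap: 0.5
```

```bash
python3 -c "
from look import *
look(30,(170,60,290,225),(280,90,400,210))"
```

```text
(no output)
```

View pics/v30.png

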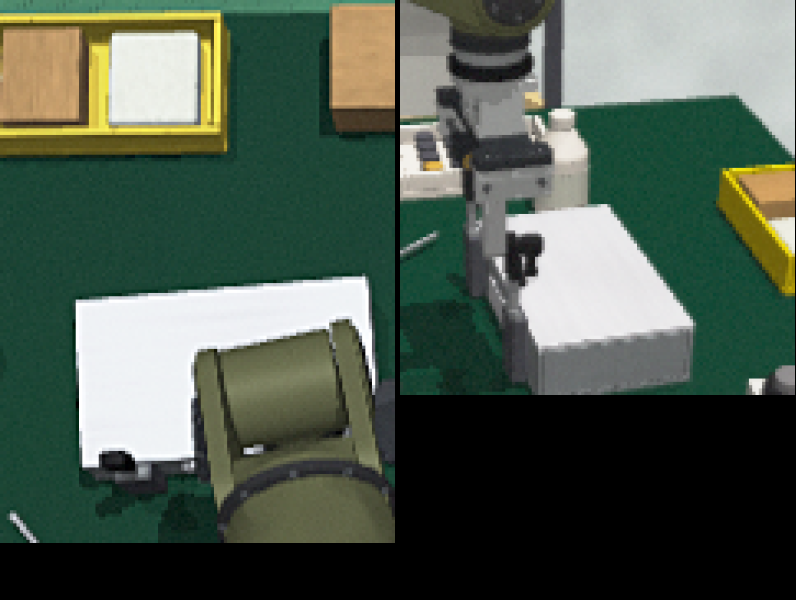

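>>> arm_command(
  deltas=[
    {"xyz": [0.01,0.0007,0],"turn": [0,0,0]},
    {"xyz": [0.0095,0.0007,-0.0008],"turn": [0,0,0]},
    {"xyz": [0.0095,0.0006,-0.0025],"turn": [0,0,0]},
    {"xyz": [0.009,0.0006,-0.004],"turn": [0,0,0]},
    {"xyz": [0.0085,0.0005,-0.0052],"turn": [0,0,0]},
    {"xyz": [0.0072,0.0005,-0.0065],"turn": [0,0,0]},
    {"xyz": [0.0062,0.0004,-0.0075],"turn": [0,0,0]},
    {"xyz": [0.0052,0.0004,-0.0083],"turn": [0,0,0]},
    {"xyz": [0,0,0],"turn": [0,0,0]},
  ],
)

```text
clock: 37.45
eef_pos: [507.2, 134.5, 120.1]
eef_rot: [-3.141, -0.002, -3.069]
wrist_force: [-0.5, -0.1, 0.4]
finger_gap: 0.2
```

```bash
python3 -c "
from look import *
look(31,(170,60,290,225),(290,110,380,210))"
```

```text
(no output)
```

View pics/v31.png

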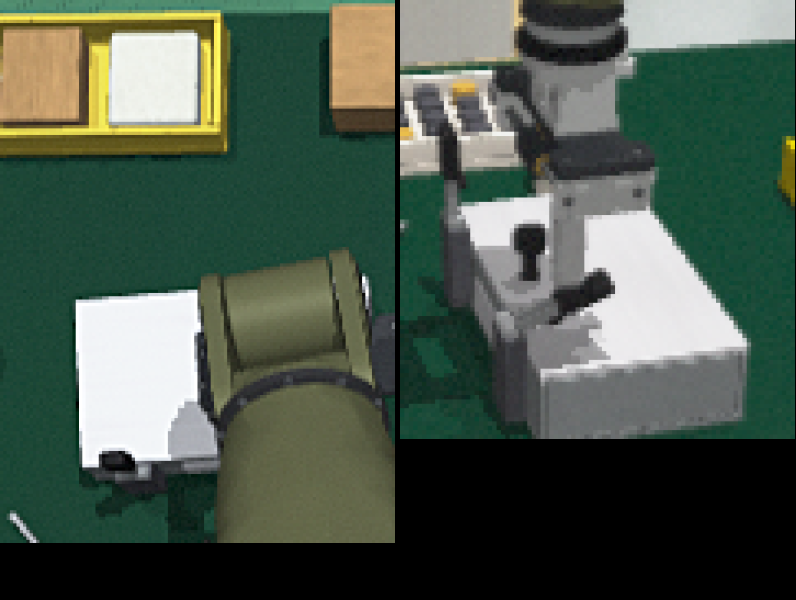

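>>> arm_command(
  deltas=[
    {"xyz": [0.0025,0.0002,-0.006],"turn": [0,0,0]},
    {"xyz": [0.002,0,-0.006],"turn": [0,0,0]},
    {"xyz": [0.0015,0,-0.006],"turn": [0,0,0]},
    {"xyz": [0.001,0,-0.005],"turn": [0,0,0]},
    {"xyz": [0,0,-0.002],"turn": [0,0,0]},
    {"xyz": [0,0,0],"turn": [0,0,0]},
  ],
)

```text
clock: 38.3
eef_pos: [514.6, 134.9, 97.8]
eef_rot: [3.141, 0.001, -3.069]
wrist_force: [-10.1, -0.8, 24.3]
finger_gap: 0.4
```

```bash
python3 -c "
from look import *
look(32,(170,60,290,225),(290,110,380,210))"
```

```text
(no output)
```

View pics/v32.png

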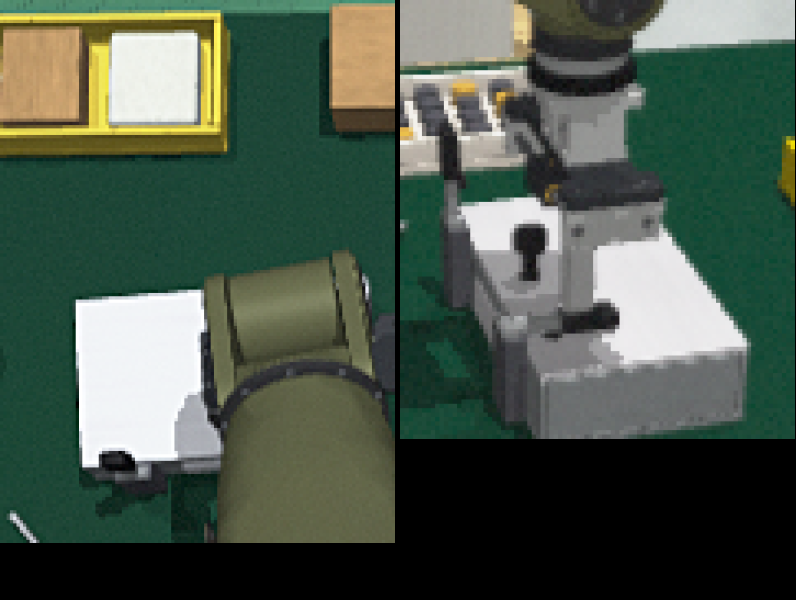

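>>> arm_command(
  deltas=[
    {"xyz": [0,0,0.03],"turn": [0,0,0]},
    {"xyz": [0,0,0.05],"turn": [0,0,0]},
    {"xyz": [-0.02,0.02,0.032],"turn": [0,0,0]},
    {"xyz": [-0.03,0.04,0],"turn": [0,0,0]},
    {"xyz": [-0.03,0.045,0],"turn": [0,0,0]},
    {"xyz": [-0.025,0.045,0],"turn": [0,0,0]},
    {"xyz": [-0.01,0.022,0],"turn": [0,0,0]},
    {"xyz": [0,0,0],"turn": [0,0,0]},
  ],
)

```text
clock: 39.4
eef_pos: [398.7, 307.7, 207.7]
eef_rot: [-3.141, -0.001, -3.067]
wrist_force: [0.4, -0.3, -0.0]
finger_gap: 0.7
```

Run:
```python
from look import *
look(33,(170,120,290,225),(280,90,380,210))
p=read_state()['eef_pos'];C=np.array([545,226.8]);f=.067
ex=np.array([np.cos(f),np.sin(f)]);ey=np.array([-ex[1],ex[0]]);print(p,(p[:2]-C)@ex,(p[:2]-C)@ey,read_state()['joints'])
```

```text
[399.58283078 306.33156747 207.80279793] -139.76627323728434 89.08878825213978 [ 5.81425978e-01  2.04199722e-01  1.66137949e+00 -2.49838981e-04
  1.27666616e+00 -1.06165345e+00]
```

View pics/v33.png

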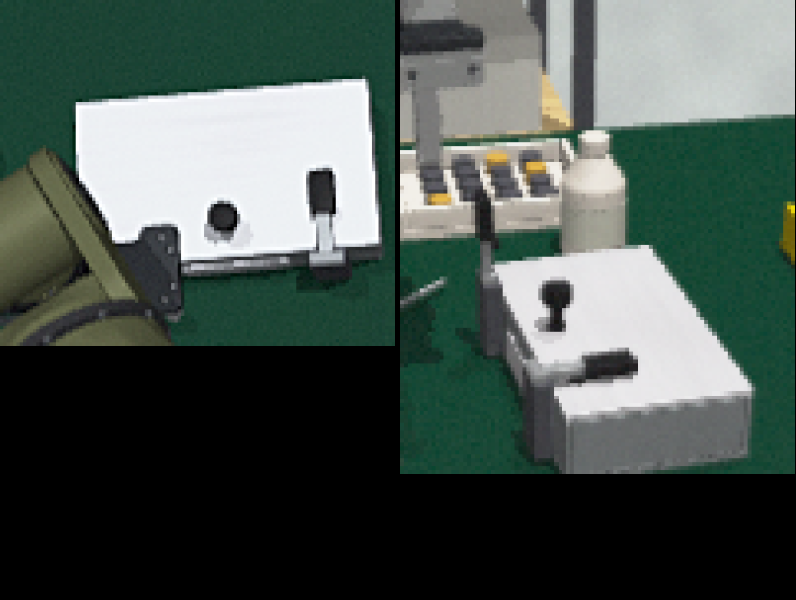

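>>> arm_command(
  deltas=[
    {"xyz": [0,0,-0.025],"turn": [0,0,0]},
    {"xyz": [0,0,-0.027],"turn": [0,0,0]},
    {"xyz": [0.01,0.001,0],"turn": [0,0,0]},
    {"xyz": [0.011,0.001,0],"turn": [0,0,0]},
    {"xyz": [0.011,0.001,0],"turn": [0,0,0]},
    {"xyz": [0,0,0],"turn": [0,0,0]},
  ],
)

```text
clock: 40.25
eef_pos: [432.4, 309.8, 156.6]
eef_rot: [3.141, 0.001, -3.07]
wrist_force: [0.2, -0.3, -0.5]
finger_gap: 0.5
```

>>> arm_command(
  deltas=[
    {"xyz": [0.01,0.0007,0],"turn": [0,0,0]},
    {"xyz": [0.0095,0.0007,-0.0008],"turn": [0,0,0]},
    {"xyz": [0.0095,0.0006,-0.0025],"turn": [0,0,0]},
    {"xyz": [0.009,0.0006,-0.004],"turn": [0,0,0]},
    {"xyz": [0.0085,0.0005,-0.0052],"turn": [0,0,0]},
    {"xyz": [0.0072,0.0005,-0.0065],"turn": [0,0,0]},
    {"xyz": [0.0062,0.0004,-0.0075],"turn": [0,0,0]},
    {"xyz": [0.0052,0.0004,-0.0083],"turn": [0,0,0]},
    {"xyz": [0,0,0],"turn": [0,0,0]},
  ],
)

```text
clock: 41.38
eef_pos: [496.5, 313.9, 120.4]
eef_rot: [-3.141, -0.001, -3.07]
wrist_force: [-0.1, 0.0, -0.4]
finger_gap: 0.3
```

```bash
python3 -c "
from look import *
look(34,(170,120,290,225),(280,90,380,210))"
```

```text
(no output)
```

View pics/v34.png

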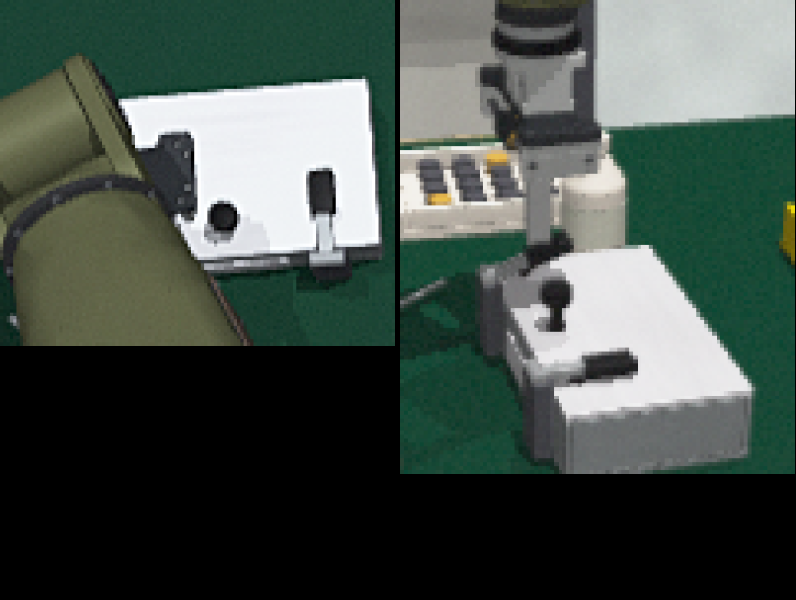

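>>> arm_command(
  deltas=[
    {"xyz": [0.0025,0.0002,-0.006],"turn": [0,0,0]},
    {"xyz": [0.002,0,-0.006],"turn": [0,0,0]},
    {"xyz": [0.0015,0,-0.006],"turn": [0,0,0]},
    {"xyz": [0.001,0,-0.005],"turn": [0,0,0]},
    {"xyz": [0,0,-0.002],"turn": [0,0,0]},
    {"xyz": [0,0,0],"turn": [0,0,0]},
  ],
)

```text
clock: 42.22
eef_pos: [503.6, 314.6, 98.0]
eef_rot: [3.141, 0.001, -3.069]
wrist_force: [-6.9, -3.2, 20.3]
finger_gap: 0.5
```

Run:
```python
from look import *
look(35,(170,120,290,225),(280,90,380,210))
c=camera('top')
k=4.8;P=lambda q:((q[0]+.5)/k-.5+170,(q[1]+.5)/k-.5+105)
im=c['color'].astype(int)
# button top: light grey disc on box
m=np.zeros((400,640),np.uint8); sub=im[115:145,300:335]; 
g=((sub.min(2)>120)&(sub.max(2)<205)).astype(np.uint8)
n,l,s,ce=cv2.connectedComponentsWithStats(g); 
for i in range(1,n):
    if s[i,4]>10: print(s[i],ce[i]+[300,115],onz(c,*(ce[i]+[300,115]),70).round(1))
cv2.imwrite('pics/btn.png',cv2.resize(cv2.cvtColor(c['color'],cv2.COLOR_RGB2BGR)[112:148,298:336],None,fx=12,fy=12,interpolation=3))
s=snap('side','s35b.png');cv2.imwrite('pics/btn2.png',cv2.resize(cv2.imread('pics/s35b.png')[190:235,375:420],None,fx=12,fy=12,interpolation=3))
```

```text
[12  6 11  9 70] [316.21428571 124.97142857] [696.  -17.8  70. ]
```

View pics/v35.png

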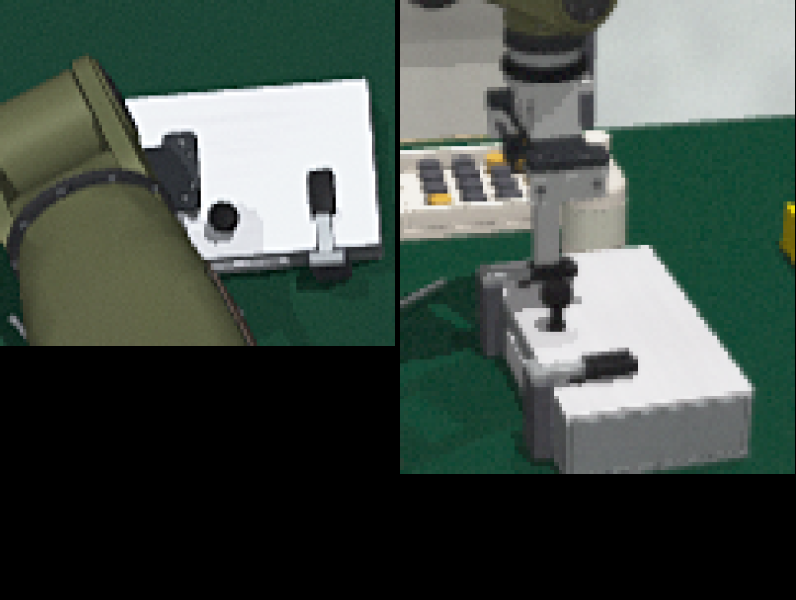

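View pics/btn.png

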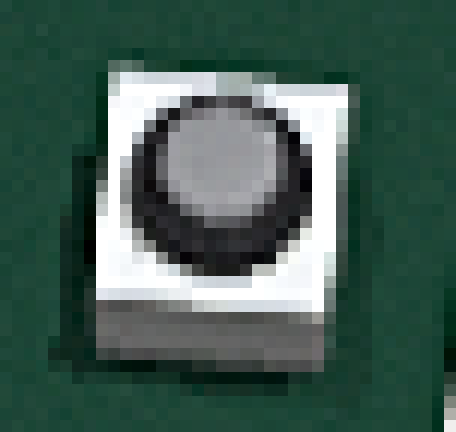

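View pics/btn2.png

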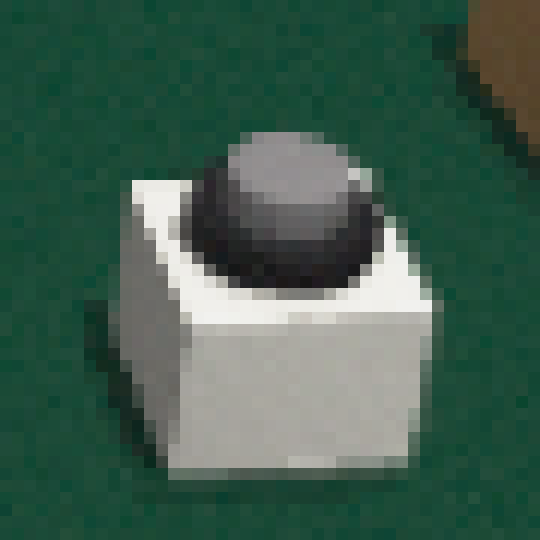

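Run:
```python
from h import *
c=camera('top');s=camera('side')
o1,d1=ray(c,(220+.5)/12-.5+298,(162+.5)/12-.5+112);o2,d2=ray(s,(291+.5)/12-.5+375,(168+.5)/12-.5+190)
A=np.c_[d1,-d2];t=np.linalg.lstsq(A,o2-o1,rcond=None)[0];p,q=o1+d1*t[0],o2+d2*t[1];print(p,q)
print('box centre',np.mean([onz(c,(u+.5)/12-.5+298,(v+.5)/12-.5+112,50) for u,v in[(110,75),(352,88),(328,308),(95,300)]],axis=0))
```

```text
[693.8745296  -16.62544286  75.29241235] [694.041994   -16.66042475  75.3545811 ]
box centre [694.60739036 -17.24640217  50.        ]
```

>>> arm_command(
  deltas=[
    {"xyz": [0,0,0.03],"turn": [0,0,0]},
    {"xyz": [0,0,0.05],"turn": [0,0,0]},
    {"xyz": [0.01,-0.02,0.03],"turn": [0,0,0]},
    {"xyz": [0.02,-0.04,0],"turn": [0,0,0]},
    {"xyz": [0.025,-0.045,0],"turn": [0,0,0]},
    {"xyz": [0.025,-0.045,0],"turn": [0,0,0]},
    {"xyz": [0.025,-0.045,0],"turn": [0,0,0]},
    {"xyz": [0.025,-0.045,0],"turn": [0,0,0]},
    {"xyz": [0.025,-0.04,0],"turn": [0,0,0]},
    {"xyz": [0.02,-0.03,0],"turn": [0,0,0]},
    {"xyz": [0.015,-0.021,0],"turn": [0,0,0]},
    {"xyz": [0,0,0],"turn": [0,0,0]},
  ],
)

```text
clock: 44.02
eef_pos: [693.7, -18.0, 205.1]
eef_rot: [3.142, -0.002, -3.071]
wrist_force: [-0.6, 0.8, -1.1]
finger_gap: 0.5
```

```bash
python3 -c "
from look import *
look(36,(170,120,290,225),(280,90,420,230))"
```

```text
(no output)
```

View pics/v36.png

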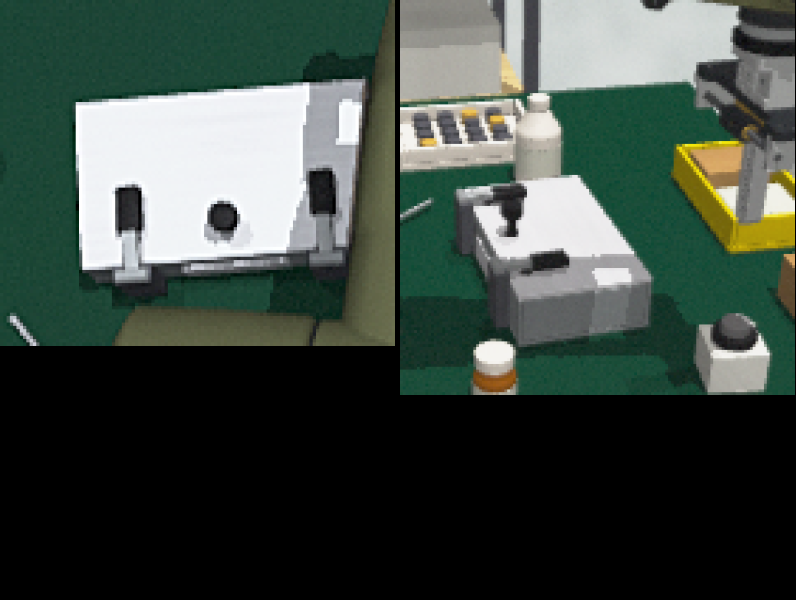

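>>> arm_command(
  deltas=[
    {"xyz": [0,0.001,-0.03],"turn": [0,0,0]},
    {"xyz": [0,0,-0.04],"turn": [0,0,0]},
    {"xyz": [0,0,-0.03],"turn": [0,0,0]},
    {"xyz": [0,0,-0.013],"turn": [0,0,0]},
    {"xyz": [0,0,0],"turn": [0,0,0]},
  ],
)

```text
clock: 44.75
eef_pos: [693.3, -15.0, 93.3]
eef_rot: [3.142, -0.001, -3.069]
wrist_force: [0.2, -1.0, -0.0]
finger_gap: 0.1
```

```bash
python3 -c "
from look import *
print(read_state()['wrist_force'])
look(37,(170,120,290,225),(340,150,430,240))"
```

```text
[ 0.22736224 -0.95818883 -0.00193823]
```

View pics/v37.png

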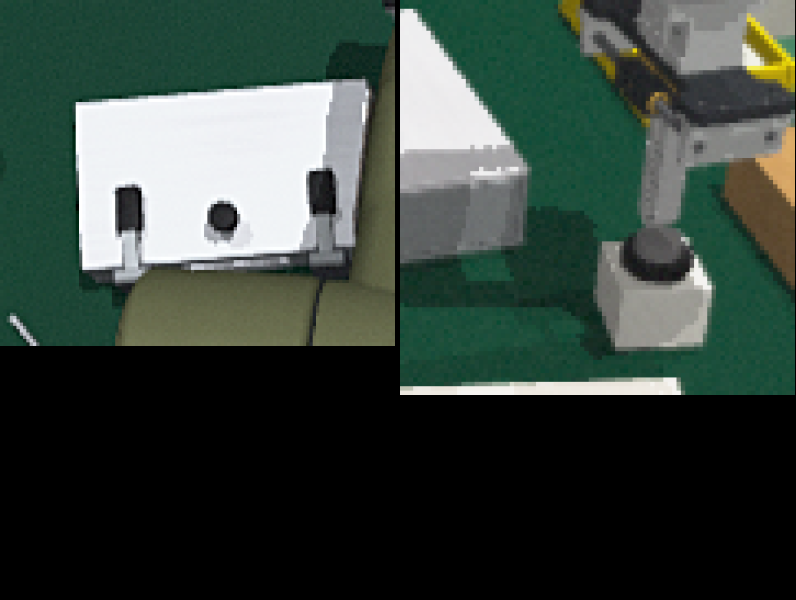

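>>> arm_command(
  deltas=[
    {"xyz": [0,0,-0.007],"turn": [0,0,0]},
    {"xyz": [0,0,-0.004],"turn": [0,0,0]},
    {"xyz": [0,0,-0.003],"turn": [0,0,0]},
    {"xyz": [0,0,0],"turn": [0,0,0]},
  ],
)

```text
clock: 45.35
eef_pos: [693.8, -15.6, 79.6]
eef_rot: [-3.142, 0.001, -3.069]
wrist_force: [1.1, -0.5, 3.8]
finger_gap: 0.1
```

>>> arm_command(
  deltas=[
    {"xyz": [0,0,-0.003],"turn": [0,0,0]},
    {"xyz": [0,0,-0.002],"turn": [0,0,0]},
    {"xyz": [0,0,0],"turn": [0,0,0]},
  ],
)

```text
clock: 45.72
eef_pos: [694.0, -15.6, 77.0]
eef_rot: [-3.141, 0.002, -3.069]
wrist_force: [-9.0, 0.1, 23.1]
finger_gap: 0.6
```

The force rose to 23 N (the spring is about 5 N) with the tips near z = 66, so the button is on its stop. I'll release it.

>>> arm_command(
  deltas=[
    {"xyz": [0,0,0],"turn": [0,0,0]},
    {"xyz": [0,0,0.015],"turn": [0,0,0]},
    {"xyz": [0,0,0.03],"turn": [0,0,0]},
    {"xyz": [0,0,0.05],"turn": [0,0,0]},
    {"xyz": [-0.03,-0.04,0.04],"turn": [0,0,0]},
    {"xyz": [-0.04,-0.05,0.03],"turn": [0,0,0]},
    {"xyz": [-0.04,-0.05,0],"turn": [0,0,0]},
    {"xyz": [-0.03,-0.05,0],"turn": [0,0,0]},
    {"xyz": [0,0,0],"turn": [0,0,0]},
  ],
)

```text
clock: 46.85
eef_pos: [558.0, -200.5, 235.0]
eef_rot: [-3.141, -0.001, -3.074]
wrist_force: [0.0, 0.5, 0.6]
finger_gap: 0.4
```

Run:
```python
from look import *
look(38,(140,90,340,240),(280,90,420,250))
c=camera('top');s=camera('side')
snap('side','s38b.png');cv2.imwrite('pics/btn3.png',cv2.resize(cv2.imread('pics/s38b.png')[190:235,375:420],None,fx=12,fy=12,interpolation=3))
print(read_state()['wrist_force'],read_state()['eef_pos'])
```

```text
[ 0.45245561  1.39645444 -0.44510583] [ 560.36033407 -196.53184271  234.60732843]
```

View pics/v38.png

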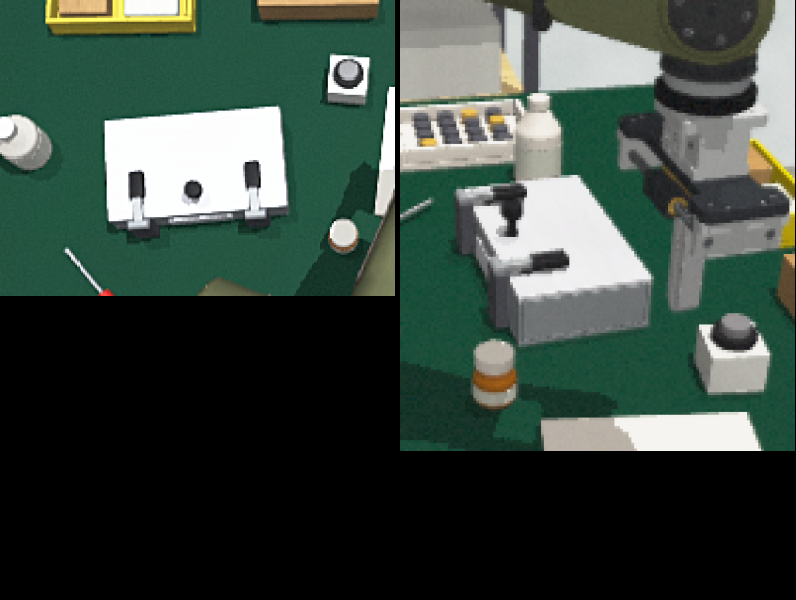

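View pics/btn3.png

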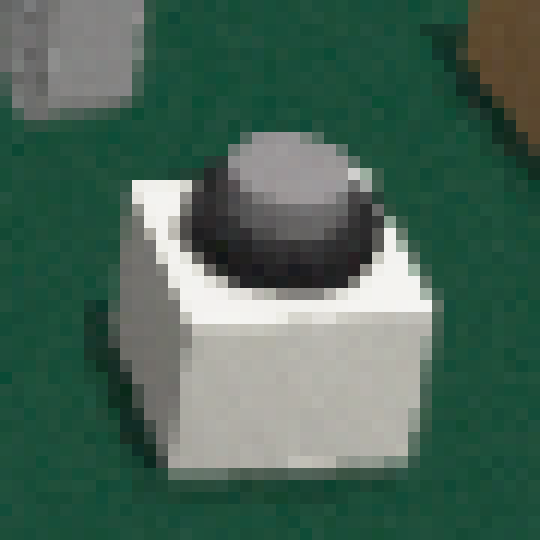

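View pics/t38.png

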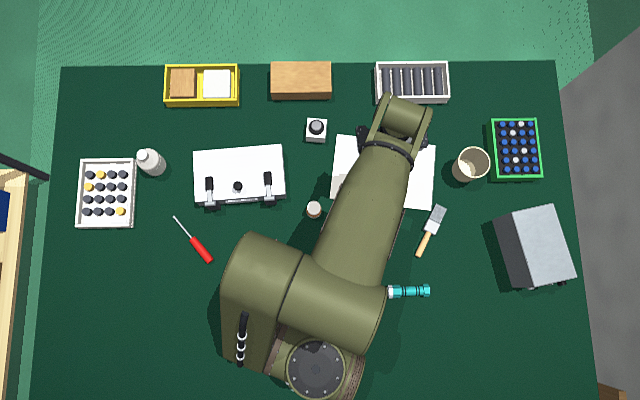

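The lid is flat, both levers are level on it, and the button looks the same as before it was pressed. The bottle (150,162), pot (470,164) and jar (314,210) all stand. The arm is clear of everything, so I hand the job in.

```bash
python3 -c "
from cell import *
print(sign_off())"
```

```text
the job is handed in; nothing more can be done
None
```

I finished the whole sequence in the required order and handed the job in at about 47 s of the 210 s; the sign-off reports no verdict. All four torches were present. They went into the four cradles with the lens ends towards the hinge. I then shut the lid, brought both clamp levers down, and pressed and released the start button.

- **Torches:** before the lid was shut, the camera views put the torch centres within about 10 mm of the box's middle along x. No picture has shown them since the lid was closed.
- **Lid and clamps:** the last pictures show the lid flat and both levers level on it. The fingertips met the lid at z ≈ 68.6 mm and the levers at about 87 mm, which match the sizes given. There was about 20 N of resistance each time.
- **Start button:** it bottomed at 23 N, about 8 mm below where I judged contact. In the last side picture it looks the same as before the press. I could not read its position directly.
- **Bystanders and arm:** the bottle, pot and jar are standing, and the arm is clear of everything.

One move call was refused because some rows had no "turn"; I resent it and nothing moved in between. Both levers started less open than 0: clamp_b was nearly upright and clamp_a leant about 0.23 rad. I saw no knocked torch and no grip slip.

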